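Log culture flasks with a barcode scanner and load the incubator tray

TASK

Log the culture flasks on the white pad and load them for the incubator: take the barcode scanner out of its charging cradle and, going through the flasks from the robot's left to its right, point it down at each flask's label from about 10 cm and hold it still there for two seconds so that it reads; then put the scanner back in its cradle, nose fully down. Only then lay every flask flat in the steel tray, label up and cap towards the robot, gripping the thin plastic lightly and keeping the flasks level. Leave the other things on the bench where they are.

Things in the scene. Friction and masses are not known exactly. Their poses are not given: they have to be found in the camera images.
- scanner: cordless pistol barcode scanner, white, 200 g, loose, parked nose down in the cradle. Head: upright block 58 (x) x 46 (y) x 90 (z) mm, its flat flanks 46 mm apart across y to be gripped from above, 45 to 85 mm above its underside. Origin: centre of the window, on the head's underside; z up out of the head's back: the beam leaves along its own -z. Centre of mass near (-11, 0, 48) mm.
- scanner_window (a point): the window (the scanner's origin). It reads a label 50 to 150 mm away along the beam whose centre is within 15 mm of the beam in the scanner's x and in y, with the head within 30 degrees of square to the label, when it is held so for 1 s without a break; it gives no signal
- scanner_handle (a point): end of the scanner's handle, 127 mm from its origin along its -x, 70 mm above its underside: a bar 32 mm wide (y), 34 mm high, sticking out about level from the head
- cradle: grey charging cradle, fixed: foot 120 x 92 x 12 mm with an open pocket that takes the scanner's nose with 5 mm of play all round: inside 68 (x) x 56 (y) mm, walls 5 mm, rim 50 mm and pocket floor 17 mm above the bench. Origin on the bench under the middle of the pocket; axes as the parked scanner's (handle towards -x).
- tray: stainless incubator tray, fixed, 134 (x) x 350 (y) mm outside, 3 mm walls, rim 15 mm high, inner floor 3 mm above the bench; origin under its centre, x away from the robot. It takes four flasks side by side along y (82 mm apart leaves room for the fingers).
- flask1: clear culture flask lying flat, in the leftmost place (largest y) of four on the pad (2 mm thick); may be absent. Body 66 (x) x 46 (y) x 25 (z) mm, neck and blue cap (24 mm across) towards its own -x, to 67 mm from the origin; 60 g. Origin: centre of the body's underside, z up; grip it across y. Thin plastic: cracks over 70 N of finger force, both sides added: close with 30 N at most.
- flask1_label (a point): centre of the label (30 x 36 mm, white with a square black code) on top of flask1, 25 mm above its origin
- flask1_cap (a point): middle of the screw cap of flask1, 58 mm from its origin along its own -x, 12.5 mm above its underside
- flask2: clear culture flask lying flat, in the second place from the left of four on the pad (2 mm thick); may be absent. Body 66 (x) x 46 (y) x 25 (z) mm, neck and blue cap (24 mm across) towards its own -x, to 67 mm from the origin; 60 g. Origin: centre of the body's underside, z up; grip it across y. Thin plastic: cracks over 70 N of finger force, both sides added: close with 30 N at most.
- flask2_label (a point): centre of the label (30 x 36 mm, white with a square black code) on top of flask2, 25 mm above its origin
- flask2_cap (a point): middle of the screw cap of flask2, 58 mm from its origin along its own -x, 12.5 mm above its underside
- flask3: clear culture flask lying flat, in the third place from the left of four on the pad (2 mm thick); may be absent. Body 66 (x) x 46 (y) x 25 (z) mm, neck and blue cap (24 mm across) towards its own -x, to 67 mm from the origin; 60 g. Origin: centre of the body's underside, z up; grip it across y. Thin plastic: cracks over 70 N of finger force, both sides added: close with 30 N at most.
- flask3_label (a point): centre of the label (30 x 36 mm, white with a square black code) on top of flask3, 25 mm above its origin
- flask3_cap (a point): middle of the screw cap of flask3, 58 mm from its origin along its own -x, 12.5 mm above its underside
- flask4: clear culture flask lying flat, in the rightmost place (smallest y) of four on the pad (2 mm thick); may be absent. Body 66 (x) x 46 (y) x 25 (z) mm, neck and blue cap (24 mm across) towards its own -x, to 67 mm from the origin; 60 g. Origin: centre of the body's underside, z up; grip it across y. Thin plastic: cracks over 70 N of finger force, both sides added: close with 30 N at most.
- flask4_label (a point): centre of the label (30 x 36 mm, white with a square black code) on top of flask4, 25 mm above its origin
- flask4_cap (a point): middle of the screw cap of flask4, 58 mm from its origin along its own -x, 12.5 mm above its underside
- tip_box: bystander: grey box of pipette tips, 84 x 122 x 66 mm, loose, origin under its centre; it stands on the other side of the tray from the cradle
- bottle: bystander: amber reagent bottle, 68 mm across, 140 mm high, loose, origin under its centre
- basin: bystander: blue plastic bowl, 126 mm across the rim, 65 mm high, loose, origin under its centre
Things that resemble listed ones, but are neither listed nor needed, are in the scene too. What is shaped like the scanner but red is not meant.

How it is judged:
By the outcome, as a careful person would: the job done as asked, in the order asked, and still so for the second after the job is handed in, with the robot touching nothing.
Of flask1, flask2, flask3, flask4 only 3 to 4 are there at a start; the rules pass over those that are not, and their reading is None.
At some moment in a run one of flask1, flask2, flask3, flask4 may be knocked a few centimetres aside while the robot is not near it.
It also fails if it takes over 210 s, if anything falls off the work surface, if the arm or the gripper's body presses on something with over 40 N, if the wrist force passes 120 N, or if a joint passes its speed limit or range.

ROBOT

A 6-joint arm with a two-finger parallel gripper is mounted at the origin on the work surface. World frame = base frame: x ahead of the robot, y to its left, z up, the work surface at z = 0. Lengths are in mm, angles in rad, forces in N, time in s.
With the tool pointing down it reaches from about 275 to 1000 mm from the base axis. Payload 8.4 kg.
Tool frame: the origin (TCP) lies at the very end of the fingers, on their centre line; the grasp point (between the pads) lies behind it (r.grip_point_offset is the x of the grasp point in the tool frame, in mm); x points along the fingers, z is the direction in which the jaws open and shut, and the axes are right-handed (so a half turn about x gives the same grasp; the last joint's range is limited). The gripper opens to 85 mm and grips with 20 to 120 N. Pads are 22 mm wide; open, the fingers measure 114 mm over their backs; the gripper's body (76 mm by 85 mm) begins 54 mm behind the grasp point. The pads swing forward as they close: fully open they stand 13 mm farther back than shut.
Start: joints at [1.22, 0.353, 1.633, -0, 1.155, -0.002], TCP at [213.605, 587.368, 231.281] pointing down, gripper open.
Joint ranges: [-2.63, 2.63], [-0.92, 2.1], [0.06, 2.66], [-1.3, 4.44], [0, 2.69], [-3.02, 3.02]. Speed limits (rad/s): [2.22, 2.22, 2.79, 3.14, 3.14, 3.14].

INTERFACE

Orientations are given as [roll, pitch, yaw] about the fixed x, y, z axes, in that order (R = Rz(yaw) Ry(pitch) Rx(roll)).
In Python, from rig import r, vision, order gives the robot as it stands. The module is installed in compiled form; this text tells all that it offers.
- The arm moves only by the tool step_arm, never from a script. Its argument "rows" is a list of rows, each a list of 7 numbers: the shift along the world's x, y, z in mm, then the turn, a rotation vector about the world's x, y, z in rad, then the finger opening in mm, from 0 to 85.4. A call has exactly 8 rows; each row is the pose to reach, as a shift and turn from the pose measured when the call began; what a row does not reach only later rows make up. A row lasts 1/8 s, in which the tool goes at most 62.5 mm and 10.7 degrees, less where a joint would pass 70% of its speed; a pose out of reach is approached as far as the arm can. A call with a gripper value outside its range is refused whole. The fingers move at their own pace and stop on an object; "force" is the grip in N (left out, the last holds). Time passes only in rows, so rows that repeat a pose let the fingers close, or fill a call up. It gives the time, the measured TCP pose, the force and the opening at its end, in the units of the state.
- r.sense(): the state, without advancing time (a new reading comes with each control period).
- vision.grab_frame(name): name is "scene" or "side" or "wrist"; returns (picture, depth): 480x640x3 uint8, red, green, blue; 480x640 float32, mm along the optical axis (not along the pixel's ray), 0 where there is no reading.
- vision.camera_info(name): a dict with "K" (3x3 intrinsics, pixels), "distortion" ([k1, k2, p1, p2, k3] as OpenCV has them; the pictures are not rectified), "origin" and "attitude" of the camera in the world; the wrist camera has in their place "tool_from_camera" (4x4, takes a point from camera to tool coordinates, whose origin is the TCP and whose axes are the tool frame's). Camera axes: x right, y down, z forward; pixel columns grow to the right and rows downward; lengths in mm; the calibration is good to about 2 mm. A picture is of the moment at which its call begins: read the wrist's pose just before it. camera_info takes no time and is no camera call.
- order.sign_off(): hands the job in, once; it reports no verdict.
The state is a dict: "clock": time; "qpos": joint angles; "qvel": joint speeds; "joint_efforts": joint torques, N m; "eef_pos": TCP position; "tcp_rot": TCP orientation; "contact_force": force on the tool from outside, world axes, zero at the start; "wrist_torque": the same for the moment, N m; "opening": opening from 0.0 (shut) to 1.0 (fully open).
Only numpy, scipy, OpenCV 4.12 (cv2) and the standard library are available. Lean on these libraries where they do the work, as an engineer would, in place of code of your own. Each camera call takes 0.05 s, during which the arm holds its last target.

## Working session

There is one attempt and no reset: what is moved stays moved. The work goes in short steps, Python scripts to look and compute and a tool call to move; the robot and the scene stay as the last step left them, time stands still between calls to the robot, and variables do not carry over. Pictures are saved under pics/ and viewed, and the job is handed in when it is done.

Besides the shell and the picture viewer there is one more tool, called as a command line: name --pt "numbers of a row" for each row, then --argument value for the rest. step_arm: Moves the arm, as the interface text tells. Its arguments: {"type":"object","properties":{"rows":{"type":"array"},"force":{"type":"number"}},"required":["rows"]}

```bash
mkdir -p pics
python3 - <<'E'
from rig import r, vision, order
import cv2, numpy as np
print(r.sense(), r.grip_point_offset)
for n in ["scene","side","wrist"]:
    im,d=vision.grab_frame(n)
    cv2.imwrite(f"pics/{n}0.png",im[:,:,::-1]); np.save(f"{n}0.npy",d); cv2.imwrite(f"{n}0raw.png",im[:,:,::-1])
    print(n,vision.camera_info(n), (d>0).mean())
E
```

```text
{'clock': 0.0, 'qpos': array([ 1.21955809e+00,  3.53638186e-01,  1.63413230e+00, -5.26969814e-06,
        1.15520964e+00, -2.41042180e-03]), 'qvel': array([-0.00061406,  0.00119145,  0.00077314, -0.00010164, -0.00134181,
       -0.00102865]), 'joint_efforts': array([-2.93056568e-03, -6.05255842e+01, -3.42060077e+01, -1.47140872e-04,
        9.57720535e-03, -5.05745078e-06]), 'eef_pos': array([213.46607255, 586.90736151, 230.56869214]), 'tcp_rot': array([-3.14053045,  1.56940885, -1.91855981]), 'contact_force': array([-0.89296272,  0.69062816,  0.47649315]), 'wrist_torque': array([-0.0478657 , -0.02113556, -0.08576105]), 'opening': 1.0013339552062774} -18.700000000000003
scene {'K': array([[533.91923673,   0.        , 318.6919357 ],
       [  0.        , 533.91923673, 239.67130569],
       [  0.        ,   0.        ,   1.        ]]), 'distortion': array([0.04488862, 0.        , 0.        , 0.        , 0.        ]), 'origin': array([ 971.12330762, -688.83485909,  947.35855667]), 'attitude': array([-2.37578373, -0.01434969,  0.58589976])} 0.996162109375
side {'K': array([[573.72544165,
[... 303 characters left out ...]
ray([-2.18859806,  0.01124401, -0.12504772])} 0.9828190104166666
wrist {'K': array([[396.36958073,   0.        , 319.51648779],
       [  0.        , 396.36958073, 243.81291685],
       [  0.        ,   0.        ,   1.        ]]), 'distortion': array([-0.06332395,  0.        ,  0.        ,  0.        ,  0.        ]), 'tool_from_camera': array([[ 4.99451974e-05, -2.60325196e-01,  9.65520994e-01,
        -1.41898542e+02],
       [ 1.44770723e-03, -9.65519965e-01, -2.60324993e-01,
         6.70171254e+01],
       [ 9.99998951e-01,  1.41079371e-03,  3.28651583e-04,
         6.46933274e-02],
       [ 0.00000000e+00,  0.00000000e+00,  0.00000000e+00,
         1.00000000e+00]])} 0.9957942708333334
```

View pics/scene0.png

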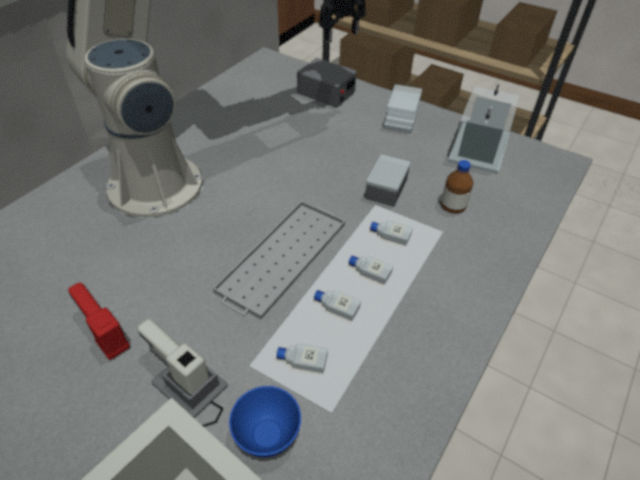

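View pics/side0.png

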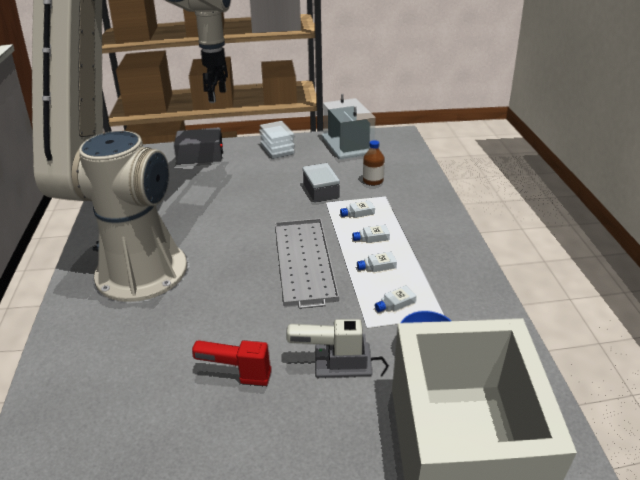

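View pics/wrist0.png

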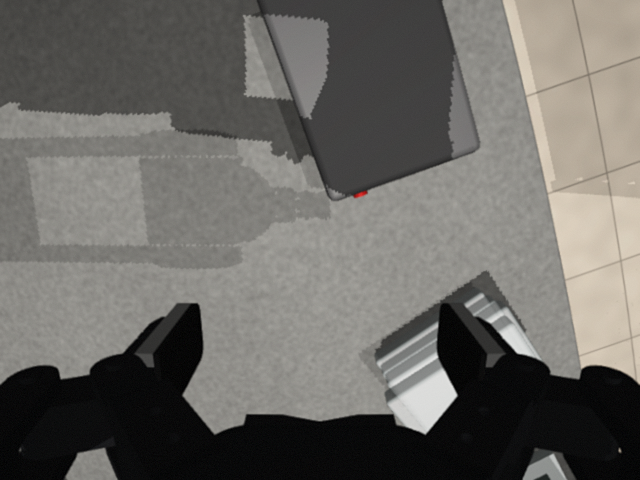

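```bash
cat > h.py <<'E'
from rig import r, vision, order
import cv2, numpy as np
from scipy.spatial.transform import Rotation as Ro
def camT(n,s=None):
    c=vision.camera_info(n)
    if n!="wrist":
        return Ro.from_euler('xyz',c['attitude']).as_matrix(), np.array(c['origin'])
    Rt=Ro.from_euler('xyz',s['tcp_rot']).as_matrix(); T=c['tool_from_camera']
    return Rt@T[:3,:3], Rt@T[:3,3]+s['eef_pos']
def rays(n,uv,T):
    c=vision.camera_info(n)
    p=cv2.undistortPoints(np.array(uv,float).reshape(-1,1,2),c['K'],c['distortion']).reshape(-1,2)
    return np.c_[p,np.ones(len(p))]@T[0].T
def plane(n,uv,z,T=None):
    T=T or camT(n); d=rays(n,uv,T)
    return T[1]+d*((z-T[1][2])/d[:,2])[:,None]
def cloud(n,D,T=None):
    T=T or camT(n)
    v,u=np.mgrid[:480,:640]; uv=np.c_[u.ravel(),v.ravel()]
    return (T[1]+rays(n,uv,T)*D.reshape(-1,1)).reshape(480,640,3)
def proj(n,P,T=None):
    T=T or camT(n); c=vision.camera_info(n)
    X=(np.atleast_2d(P)-T[1])@T[0]
    return cv2.projectPoints(X,np.zeros(3),np.zeros(3),c['K'],c['distortion'])[0].reshape(-1,2)
def grab(n,name):
    s=r.sense(); im,d=vision.grab_frame(n); T=camT(n,s)
    cv2.imwrite(f"pics/{name}.png",im[:,:,::-1]); np.savez(f"{name}.npz",im=im,d=d,R=T[0],t=T[1],allow_pickle=False)
    return im,d,T,s
E
cat > m.py <<'E'
from h import *
for n in ["scene","side"]:
    im=cv2.imread(f"{n}0raw.png"); D=np.load(f"{n}0.npy"); P=cloud(n,D)
    hsv=cv2.cvtColor(im,cv2.COLOR_BGR2HSV)
    m=cv2.inRange(hsv,(105,120,60),(130,255,255))
    k,l,st,ce=cv2.connectedComponentsWithStats(m)
    for i in range(1,k):
        if 15<st[i,4]<2000: 
            q=P[l==i]; print(n,'blue',ce[i].round(1),st[i,4],np.median(q,0).round(0), 'plane15',plane(n,[ce[i]],15).round(1))
    # scanner-head back top: z approx 107
    m=((P[...,2]>95)&(P[...,2]<115)).astype(np.uint8)
    k,l,st,ce=cv2.connectedComponentsWithStats(m)
    for i in range(1,k):
        if st[i,4]>60: print(n,'z95-115',ce[i].round(1),st[i],np.median(P[l==i],0).round(0),P[l==i].min(0).round(),P[l==i].max(0).round())
    # bench plane check
    v=(P[...,0]>300)&(P[...,0]<700)&(abs(P[...,1])<300)&(abs(P[...,2])<40)
    print('z med',np.median(P[v][:,2]))
for n,x0,y0,x1,y1,f in [("scene",210,190,450,420,3.3),("scene",60,270,260,440,4),("side",180,180,460,390,2.8)]:
    c=cv2.imread(f"{n}0raw.png")[y0:y1,x0:x1]; cv2.imwrite(f"pics/crop_{n}_{x0}.png",cv2.resize(c,None,fx=f,fy=f,interpolation=cv2.INTER_CUBIC)[:600,:800])
E
python3 m.py
```

```text
scene blue [463.7 165.4] 105 [702. 376. 137.] plane15 [[662.2 535.6  15. ]]
scene blue [373.7 226.3] 40 [576. 175.  21.] plane15 [[574.  181.3  15. ]]
scene blue [352.7 260.4] 45 [592.  49.  23.] plane15 [[589.2  54.5  15. ]]
scene blue [318.1 295.2] 53 [582. -81.  22.] plane15 [[579.2 -76.4  15. ]]
scene blue [280.6 353.1] 72 [ 600. -244.   22.] plane15 [[ 597.8 -240.4   15. ]]
scene z95-115 [25.9  9.7] [  0   0  61  24 364] [-950.  349.  104.] [-965.  242.   95.] [-933.  485.  115.]
scene z95-115 [482.  135.4] [458 127  50  17 320] [682. 566. 105.] [617. 550.  95.] [743. 585. 115.]
scene z95-115 [151.9 168. ] [118 152  67  27 469] [ 69. -46. 105.] [ -2. -95.  95.] [ 86.  50. 115.]
scene z95-115 [460.6 177.4] [449 170  23  15 204] [706. 368. 103.] [674. 352.  95.] [727. 397. 115.]
scene z95-115 [172.8 349.8] [ 137  319   68   59 1342] [ 480. -384.  102.] [ 372. -413.   95.] [ 529. -360.  110.]
scene z95-115 [171.7 463.8] [144 447  68  33 348] [ 601. -530.  105.] [ 594. -574.   95.] [ 680. -511.  115.]
z med 0.43735045557076546
side blue [374.  143.7] 64 [700. 375. 135.] plane15 [[74
[... 803 characters left out ...]
[-1144.  2094.    95.] [-1062.  2514.   115.]
side z95-115 [349.3 125.9] [323 109  53  25 265] [648. 571. 105.] [578. 547.  95.] [746. 740. 115.]
side z95-115 [373.7 154. ] [365 149  18  11 122] [696. 367. 103.] [672. 348.  95.] [727. 401. 115.]
side z95-115 [133.5 250.8] [ 93 224  74  41 537] [ 16. -65. 104.] [-103.  -99.   95.] [ 82.  46. 115.]
side z95-115 [328.9 329.1] [286 319  77  20 960] [ 472. -387.  102.] [ 370. -416.   95.] [ 527. -357.  111.]
side z95-115 [404.4 419. ] [394 355  21 125 237] [ 560. -636.  105.] [ 549. -754.   95.] [ 576. -479.  115.]
side z95-115 [483.5 377.9] [422 358 111  82 921] [ 751. -527.  105.] [ 622. -716.   95.] [ 783. -512.  115.]
z med 1.3314528535858585
```

View pics/crop_scene_210.png

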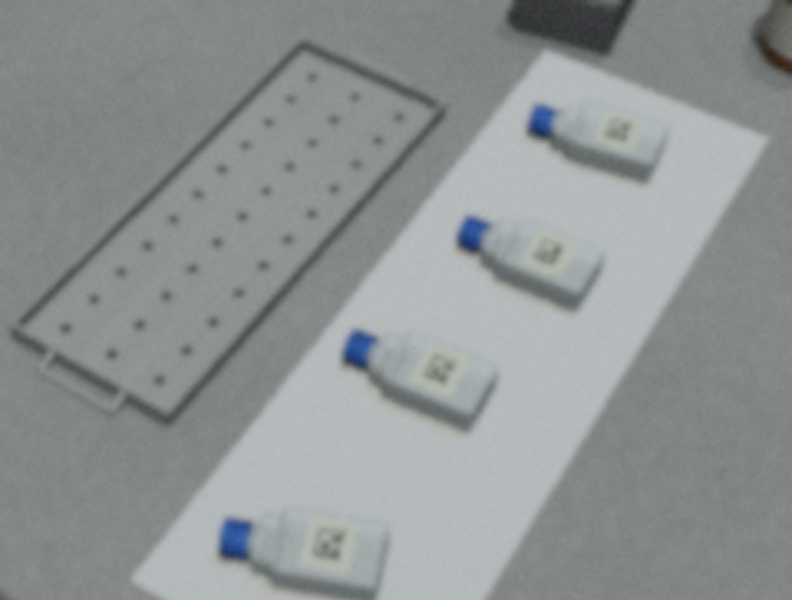

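View pics/crop_scene_60.png

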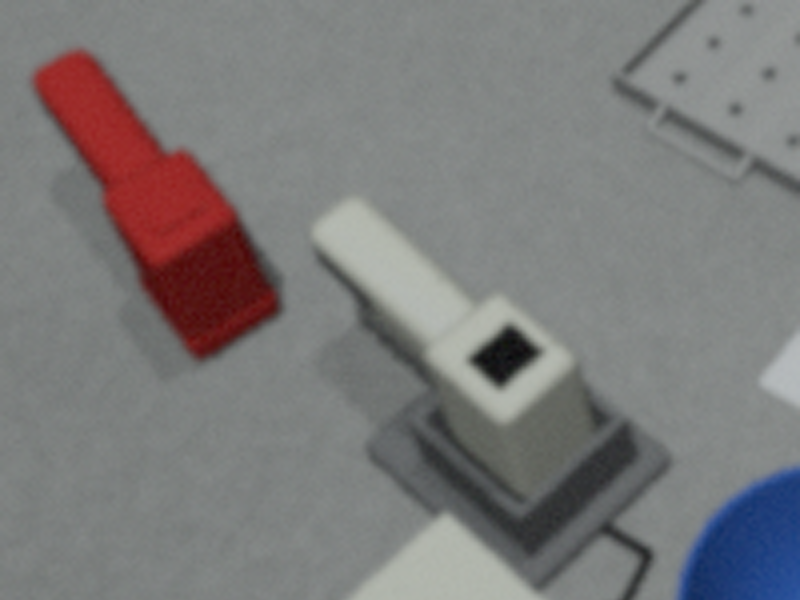

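View pics/crop_side_180.png

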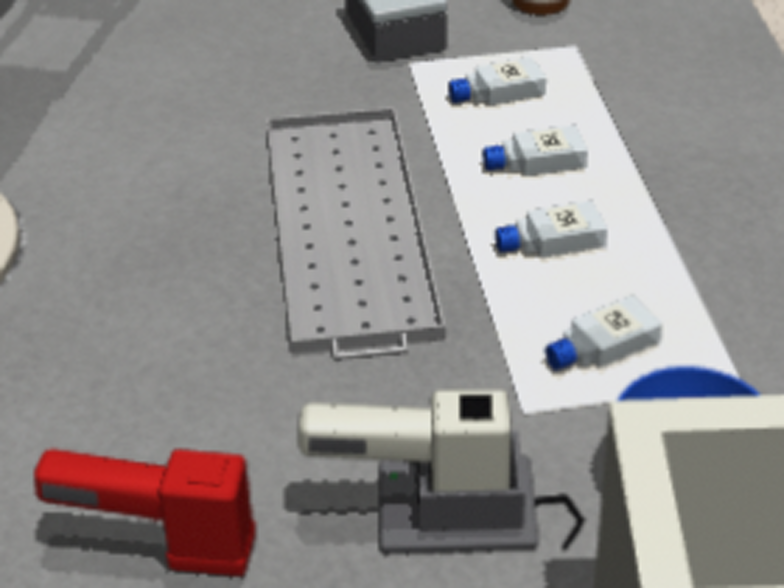

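```bash
cat > m2.py <<'E'
from h import *
for n in ["scene","side"]:
    im=cv2.imread(f"{n}0raw.png"); D=np.load(f"{n}0.npy"); P=cloud(n,D)
    reg=(P[...,0]>340)&(P[...,0]<560)&(P[...,1]>-440)&(P[...,1]<-340)
    top=reg&(P[...,2]>98)&(P[...,2]<112)
    q=P[top][:,:2].astype(np.float32)
    (c,s,a)=cv2.minAreaRect(q); print(n,'top rect',c,s,a, np.median(P[top][:,2]))
    # separate head top vs handle by x
    for x in range(360,540,10):
        w=top&(P[...,0]>=x)&(P[...,0]<x+10)
        if w.sum()>5: print(x,P[w][:,1].min().round(),P[w][:,1].max().round(),np.median(P[w][:,2]).round(1),w.sum())
    # tray rim
    t=(P[...,0]>300)&(P[...,0]<540)&(P[...,1]>-330)&(P[...,1]<330)
    # foam box extents
    b=(P[...,1]<-440)&(P[...,0]>350)&(P[...,0]<900)&(P[...,2]>60)&(P[...,1]>-900)
    print('box',P[b].min(0),P[b].max(0))
    # label code: dark pixels in flasks
E
python3 m2.py
python3 - <<'E'
from h import *
# tray corners by eye (outer rim): scene crop/3.3+offset ; side crop/2.8+offset
A=np.array([[303,44],[442,108],[170,420],[15,332]])/3.3+[210,190]
B=np.array([[270,122],[395,112],[443,335],[292,350]])/2.8+[180,180]
print(plane("scene",A,15).round(1)); print(plane("side",B,15).round(1))
L=np.array([[620,130],[549,251],[438,370],[328,544]])/3.3+[210,190]
M=np.array([[511,71],[550,140],[567,217],[617,318]])/2.8+[180,180]
print(plane("scene",L,27).round(1)); print(plane("side",M,27).round(1))
E
```

```text
scene top rect (450.31097412109375, -381.2513427734375) (47.06730270385742, 155.40231323242188) 82.63615417480469 103.76269996009717
370 -388.0 -363.0 100.5 27
380 -387.0 -361.0 100.6 63
390 -391.0 -361.0 100.1 59
400 -391.0 -363.0 99.4 51
410 -389.0 -365.0 99.3 39
420 -389.0 -369.0 98.9 24
430 -390.0 -368.0 99.3 14
440 -388.0 -372.0 99.1 9
460 -406.0 -376.0 102.4 13
470 -408.0 -364.0 104.7 102
480 -410.0 -362.0 105.1 123
490 -411.0 -364.0 105.9 126
500 -412.0 -366.0 105.9 133
510 -413.0 -367.0 105.2 143
520 -412.0 -368.0 102.9 110
box [ 558.29083688 -630.53672567   60.01402828] [ 762.44345933 -440.08903065  193.08129399]
side top rect (448.4129943847656, -386.66986083984375) (48.954376220703125, 155.9710235595703) 86.32954406738281 103.75376634763842
370 -389.0 -362.0 100.4 34
380 -391.0 -359.0 101.3 50
390 -390.0 -361.0 100.7 44
400 -394.0 -365.0 100.4 43
410 -391.0 -367.0 100.0 36
420 -394.0 -367.0 99.2 31
430 -396.0 -372.0 98.8 25
440 -384.0 -373.0 98.6 8
450 -396.0 -375.0 99.1 10
460 -406.0 -378.0 101.5 17
470 -410.0 -366.0 105.4 87
480 -411.0 -367.0 105.7 82
490 -414.0 -370.0 106.6 83
500 -413.0 -368.0 106.6 84
510 -414.0 -367.0 105.8 90
520 -416.0 -367.0 105.1 40
box [ 545.99347531 -803.56791231   60.0012223 ] [ 815.53006309 -478.40356526  195.90273762]
[[ 378.2  149.8   15. ]
 [ 506.1  150.3   15. ]
 [ 512.6 -192.8   15. ]
 [ 382.9 -194.1   15. ]]
[[ 373.1  148.6   15. ]
 [ 502.6  148.8   15. ]
 [ 503.7 -202.2   15. ]
 [ 373.6 -203.9   15. ]]
[[ 633.1  194.1   27. ]
 [ 647.9   60.6   27. ]
 [ 638.4  -70.1   27. ]
 [ 652.2 -217.6   27. ]]
[[ 631.6  191.8   27. ]
 [ 647.7   58.8   27. ]
 [ 639.1  -67.9   27. ]
 [ 653.  -215.    27. ]]
```

```bash
cat >> h.py <<'E'
def plan(pos,yaw,cam=-1):
    """pos=target TCP; yaw(rad) of object's x axis; cam=-1: camera on object's -x side, +1 on +x"""
    s=r.sense(); R0=Ro.from_euler('xyz',s['tcp_rot'])
    c,sn=np.cos(yaw),np.sin(yaw); x=np.array([0,0,-1.]); z=np.array([-sn,c,0])*(1 if cam<0 else -1); y=np.cross(z,x)
    Rt=Ro.from_matrix(np.c_[x,y,z])
    print('clock',round(s['clock'],2),'pos',s['eef_pos'].round(1),'q',s['qpos'].round(2),'op',round(s['opening'],3),'F',s['contact_force'].round(1))
    M=R0.as_matrix(); print('toolx',M[:,0].round(4),'z',M[:,2].round(4))
    print('shift',(np.array(pos)-s['eef_pos']).round(1),'rot',(Rt*R0.inv()).as_rotvec().round(4))
E
python3 -c "
from h import *
plan([460,-380,260],-0.11,-1);plan([460,-380,260],-0.11,1)"
```

```text
clock 0.15 pos [213.5 587.  230.8] q [ 1.22  0.35  1.63  0.    1.16 -0.  ] op 0.998 F [-0.1 -0.5  0. ]
toolx [-4.e-04 -9.e-04 -1.e+00] z [ 0.3418  0.9398 -0.001 ]
shift [ 246.5 -967.    29.2] rot [ 0.001  -0.0003  0.2388]
clock 0.15 pos [213.5 587.  230.8] q [ 1.22  0.35  1.63  0.    1.16 -0.  ] op 0.998 F [-0.1 -0.5  0. ]
toolx [-4.e-04 -9.e-04 -1.e+00] z [ 0.3418  0.9398 -0.001 ]
shift [ 246.5 -967.    29.2] rot [-4.0000e-04 -1.4000e-03 -2.9028e+00]
```

step_arm --pt "266 -972 70 0 0 -2.9 85" --pt "266 -972 70 0 0 -2.9 85" --pt "266 -972 70 0 0 -2.9 85" --pt "266 -972 70 0 0 -2.9 85" --pt "266 -972 70 0 0 -2.9 85" --pt "266 -972 70 0 0 -2.9 85" --pt "266 -972 70 0 0 -2.9 85" --pt "266 -972 70 0 0 -2.9 85"

```text
clock: 1.15
eef_pos: [345.3, 104.4, 266.0]
tcp_rot: [1.262, 1.57, 0.978]
contact_force: [0.9, 1.4, -0.5]
opening: 0.996
```

```bash
python3 -c "
from h import *
plan([480,-385,300],-0.11,1)"
```

```text
clock 1.15 pos [345.3 104.4 266. ] q [ 0.29 -0.12  2.1   0.    1.16  0.57] op 0.996 F [ 0.9  1.4 -0.5]
toolx [ 6.e-04  9.e-04 -1.e+00] z [ 9.601e-01 -2.798e-01  3.000e-04]
shift [ 134.7 -489.4   34. ] rot [-3.0000e-04  1.1000e-03 -1.3972e+00]
```

step_arm --pt "135 -489 34 0 0 -1.397 85" --pt "135 -489 34 0 0 -1.397 85" --pt "135 -489 34 0 0 -1.397 85" --pt "135 -489 34 0 0 -1.397 85" --pt "135 -489 34 0 0 -1.397 85" --pt "135 -489 34 0 0 -1.397 85" --pt "135 -489 34 0 0 -1.397 85" --pt "135 -489 34 0 0 -1.397 85"

```text
clock: 2.15
eef_pos: [477.7, -376.9, 299.2]
tcp_rot: [1.521, 1.57, -0.164]
contact_force: [2.1, -0.2, 0.6]
opening: 0.997
```

```bash
python3 -c "
from h import *
im,d,T,s=grab('wrist','w1')
plan([480,-385,300],-0.11,1)
P=cloud('wrist',d,T)
for z0,z1,nm in [(103,112,'head'),(94,103,'handle'),(46,55,'rim')]:
    m=((P[...,2]>z0)&(P[...,2]<z1)&(P[...,0]>340)&(P[...,0]<560)&(abs(P[...,1]+388)<50)).astype(np.uint8)
    k,l,st,ce=cv2.connectedComponentsWithStats(m)
    for i in range(1,k):
        if st[i,4]>200: 
            q=P[l==i][:,:2].astype(np.float32); print(nm,st[i],cv2.minAreaRect(q),np.median(P[l==i],0))
"
```

```text
clock 2.2 pos [ 479.3 -383.6  299.3] q [-0.68  0.28  1.59 -0.    1.27  1.01] op 0.992 F [ 0.4 -4.3  0.6]
toolx [ 0.0026 -0.0051 -1.    ] z [-0.1189 -0.9929  0.0048]
shift [ 0.7 -1.4  0.7] rot [0.0051 0.0026 0.0092]
head [ 302  159   53   66 3240] ((496.0101318359375, -385.9344482421875), (44.310386657714844, 55.97670364379883), 82.8926010131836) [ 497.13181333 -386.22171763  106.30852149]
handle [ 310  224   35  100 3080] ((420.61553955078125, -377.3240661621094), (32.37449264526367, 95.98241424560547), 83.48863220214844) [ 421.14891248 -377.46649016   98.60847952]
rim [ 294  145   69   79 1171] ((496.04443359375, -387.16998291015625), (66.2320556640625, 77.02738189697266), 84.21127319335938) [ 510.53789187 -388.89459437   49.29993713]
```

View pics/w1.png

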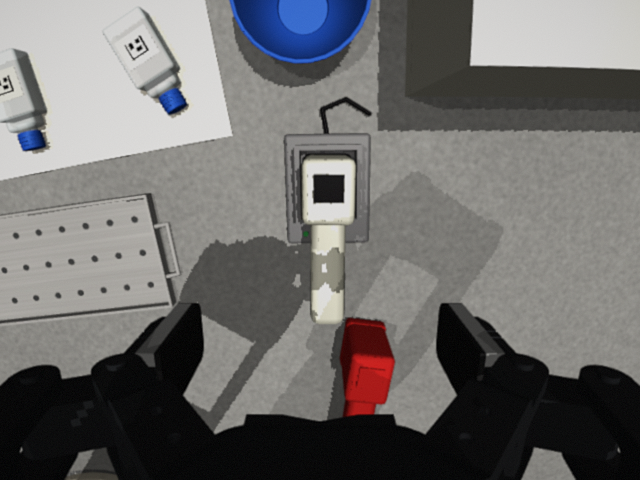

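step_arm --pt "12 -2 -50 0 0 0.005 85" --pt "12 -2 -100 0 0 0.005 85" --pt "12 -2 -150 0 0 0.005 85" --pt "12 -2 -180 0 0 0.005 85" --pt "12 -2 -180 0 0 0.005 85" --pt "12 -2 -180 0 0 0.005 85" --pt "12 -2 -180 0 0 0.005 85" --pt "12 -2 -180 0 0 0.005 85"

```text
clock: 3.2
eef_pos: [491.9, -386.0, 120.6]
tcp_rot: [0.702, 1.563, -0.983]
contact_force: [1.0, 0.1, -0.8]
opening: 0.996
```

```bash
python3 -c "
from h import *
plan([491.5,-386,63],-0.114,1)"
```

```text
clock 3.2 pos [ 491.9 -386.   120.6] q [-0.67  0.47  1.73 -0.    0.94  1.02] op 0.996 F [ 1.   0.1 -0.8]
toolx [ 0.0043 -0.0064 -1.    ] z [-0.1139 -0.9935  0.0059]
shift [ -0.4  -0.  -57.6] rot [0.0064 0.0043 0.0002]
```

step_arm --pt "0 0 -15 0.006 0.004 0 85" --pt "0 0 -30 0.006 0.004 0 85" --pt "0 0 -45 0.006 0.004 0 85" --pt "0 0 -58 0.006 0.004 0 85" --pt "0 0 -58 0.006 0.004 0 85" --pt "0 0 -58 0.006 0.004 0 85" --pt "0 0 -58 0.006 0.004 0 85" --pt "0 0 -58 0.006 0.004 0 85"

```text
clock: 4.2
eef_pos: [492.2, -386.2, 63.1]
tcp_rot: [0.878, 1.569, -0.807]
contact_force: [-0.6, -0.3, 0.9]
opening: 1.001
```

```bash
python3 -c "
from h import *
plan([491.5,-386,63],-0.114,1)
im,d,T,s=grab('wrist','w2')
im,d,T,s=grab('side','s2')
"
```

```text
clock 4.2 pos [ 492.2 -386.2   63.1] q [-0.67  0.55  1.75 -0.    0.84  1.02] op 1.001 F [-0.6 -0.3  0.9]
toolx [ 9.e-04 -1.e-03 -1.e+00] z [-1.139e-01 -9.935e-01  9.000e-04]
shift [-0.7  0.2 -0.1] rot [0.001  0.0009 0.0001]
```

View pics/w2.png

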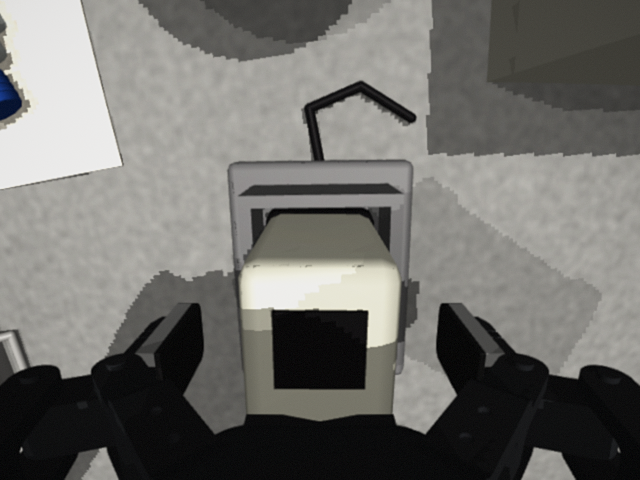

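View pics/s2.png

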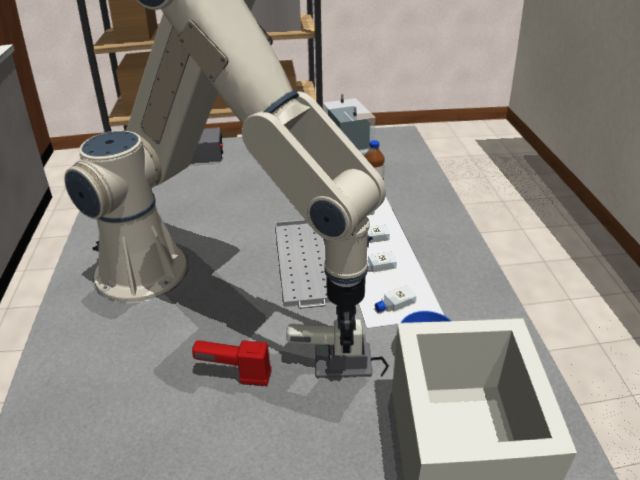

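step_arm --pt "0 0 0 0 0 0 40" --pt "0 0 0 0 0 0 40" --pt "0 0 0 0 0 0 40" --pt "0 0 0 0 0 0 40" --pt "0 0 0 0 0 0 40" --pt "0 0 0 0 0 0 40" --pt "0 0 0 0 0 0 40" --pt "0 0 0 0 0 0 40" --force 60

```text
clock: 5.3
eef_pos: [492.3, -386.2, 63.2]
tcp_rot: [0.916, 1.569, -0.769]
contact_force: [-0.2, 1.1, 6.2]
opening: 0.531
```

```bash
python3 -c "
from h import *
plan([491.5,-386,63],-0.114,1)
"
```

```text
clock 5.3 pos [ 492.3 -386.2   63.2] q [-0.67  0.55  1.75 -0.    0.84  1.02] op 0.531 F [-0.2  1.1  6.2]
toolx [ 0.0011 -0.0011 -1.    ] z [-1.139e-01 -9.935e-01  9.000e-04]
shift [-0.8  0.2 -0.2] rot [0.0011 0.0011 0.0002]
```

step_arm --pt "0 0 15 0 0 0 40" --pt "0 0 30 0 0 0 40" --pt "0 0 50 0 0 0 40" --pt "0 0 70 0 0 0 40" --pt "0 0 90 0 0 0 40" --pt "0 0 110 0 0 0 40" --pt "0 0 110 0 0 0 40" --pt "0 0 110 0 0 0 40"

```text
clock: 6.3
eef_pos: [492.0, -386.0, 172.9]
tcp_rot: [0.887, 1.57, -0.798]
contact_force: [0.4, 0.3, -1.5]
opening: 0.527
```

```bash
cat > fl.py <<'E'
from h import *
import sys
def labels(n,tag):
    im,d,T,s=grab(n,f"{n}_{tag}")
    g=im.astype(int)
    hsv=cv2.cvtColor(im,cv2.COLOR_RGB2HSV)
    out=[]
    m=cv2.inRange(hsv,(105,120,60),(130,255,255))
    k,l,st,ce=cv2.connectedComponentsWithStats(m)
    for i in range(1,k):
        p=plane(n,[ce[i]],15,T)[0]
        if 15<st[i,4]<300 and 250<p[0]<800 and -330<p[1]<280: out.append(p)
    print(n,'caps',[list(p[:2].round(0)) for p in sorted(out,key=lambda p:-p[1])])
    # dark code blobs on plane z=27
    m=(im.max(2)<95).astype(np.uint8)
    k,l,st,ce=cv2.connectedComponentsWithStats(m,connectivity=8)
    # cluster: blur
    mm=cv2.dilate(m,np.ones((3,3)))
    k,l,st,ce=cv2.connectedComponentsWithStats(mm)
    out=[]
    for i in range(1,k):
        p=plane(n,[ce[i]],27,T)[0]
        if 15<st[i,4]<260 and 560<p[0]<740 and -330<p[1]<280: out.append((p[:2].round(0).tolist(),int(st[i,4])))
    print(n,'codes',sorted(out,key=lambda p:-p[0][1]))
tag=sys.argv[1]
labels('scene',tag);labels('side',tag)
E
python3 fl.py t1; python3 -c "
from h import *
plan([628,193,173],-0.114,1)"
```

```text
scene caps [[np.float64(574.0), np.float64(181.0)], [np.float64(589.0), np.float64(55.0)], [np.float64(579.0), np.float64(-77.0)], [np.float64(598.0), np.float64(-240.0)]]
scene codes []
side caps [[np.float64(581.0), np.float64(-76.0)], [np.float64(599.0), np.float64(-239.0)]]
side codes [([593.0, -260.0], 74)]
clock 6.4 pos [ 491.8 -385.8  172.3] q [-0.67  0.41  1.69 -0.    1.04  1.02] op 0.534 F [-0.   0.1 -2.5]
toolx [-2.e-04 -0.e+00 -1.e+00] z [-1.138e-01 -9.935e-01  1.000e-04]
shift [136.2 578.8   0.7] rot [ 0.     -0.0002  0.0001]
```

View pics/side_t1.png

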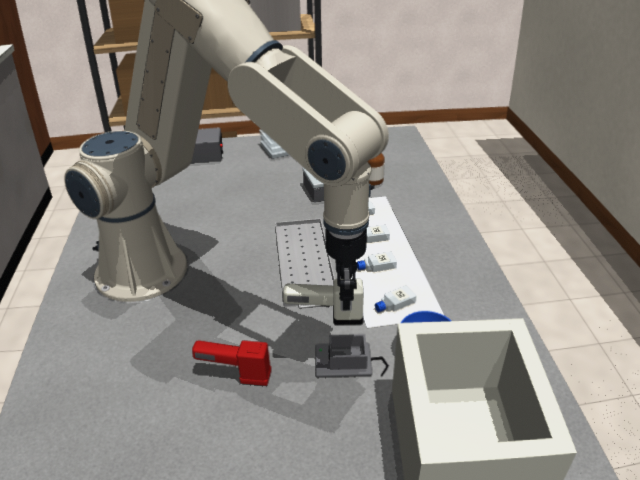

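step_arm --pt "10 30 0 0 0 0 40" --pt "20 75 0 0 0 0 40" --pt "31 120 0 0 0 0 40" --pt "41 165 0 0 0 0 40" --pt "52 210 0 0 0 0 40" --pt "62 255 0 0 0 0 40" --pt "73 300 0 0 0 0 40" --pt "83 345 0 0 0 0 40"

```text
clock: 7.4
eef_pos: [574.6, -39.3, 171.5]
tcp_rot: [-1.444, 1.57, -3.129]
contact_force: [0.3, -1.1, -1.5]
opening: 0.533
```

```bash
python3 -c "
from h import *
plan([628,193,173],-0.114,1)"
```

```text
clock 7.4 pos [574.6 -39.3 171.5] q [-0.07  0.34  1.8  -0.    1.01  1.61] op 0.533 F [ 0.3 -1.1 -1.5]
toolx [-0.0013 -0.     -1.    ] z [-1.139e-01 -9.935e-01  2.000e-04]
shift [ 53.4 232.3   1.5] rot [ 0.     -0.0013  0.0001]
```

step_arm --pt "10 45 1 0 0 0 40" --pt "20 90 1 0 0 0 40" --pt "31 135 1 0 0 0 40" --pt "41 180 1 0 0 0 40" --pt "50 215 1 0 0 0 40" --pt "53 232 1 0 0 0 40" --pt "53 232 1 0 0 0 40" --pt "53 232 1 0 0 0 40"

```text
clock: 8.4
eef_pos: [627.1, 191.4, 172.2]
tcp_rot: [-1.125, 1.568, -2.811]
contact_force: [-0.4, -0.4, -1.8]
opening: 0.532
```

```bash
python3 - <<'E'
s=open('fl.py').read()
a=s.index("    # dark code"); b=s.index("tag=sys")
s=s[:a]+'''    gray=cv2.cvtColor(im,cv2.COLOR_RGB2GRAY)
    bh=cv2.morphologyEx(gray,cv2.MORPH_BLACKHAT,np.ones((13,13)))
    m=cv2.morphologyEx((bh>45).astype(np.uint8),cv2.MORPH_CLOSE,np.ones((3,3)))
    k,l,st,ce=cv2.connectedComponentsWithStats(m)
    out=[]
    for i in range(1,k):
        p=plane(n,[ce[i]],27,T)[0]
        if 8<st[i,4]<260 and 560<p[0]<760 and -330<p[1]<280: out.append((p[:2].round(0).tolist(),int(st[i,4])))
    print(n,'codes',sorted(out,key=lambda p:-p[0][1]))
'''+s[b:]
open('fl.py','w').write(s)
E
python3 fl.py t2; python3 -c "
from h import *
plan([628,193,173],-0.114,1)
grab('wrist','w3')"
```

```text
scene caps [[np.float64(573.0), np.float64(182.0)], [np.float64(589.0), np.float64(54.0)], [np.float64(579.0), np.float64(-77.0)], [np.float64(598.0), np.float64(-240.0)]]
scene codes [([629.0, 196.0], 71), ([614.0, 162.0], 235), ([648.0, 58.0], 15), ([634.0, 35.0], 257), ([639.0, -72.0], 16), ([654.0, -222.0], 13)]
side caps [[np.float64(574.0), np.float64(183.0)], [np.float64(590.0), np.float64(55.0)], [np.float64(582.0), np.float64(-76.0)], [np.float64(599.0), np.float64(-239.0)]]
side codes [([583.0, 242.0], 41), ([638.0, -68.0], 28), ([652.0, -216.0], 32)]
clock 8.5 pos [627.4 191.3 172.5] q [0.29 0.46 1.61 0.   1.07 1.98] op 0.531 F [ 0.4 -1.  -2.9]
toolx [-1.7e-03 -4.0e-04 -1.0e+00] z [-1.151e-01 -9.934e-01  6.000e-04]
shift [0.6 1.7 0.5] rot [ 0.0004 -0.0017  0.0014]
```

View pics/scene_t2.png

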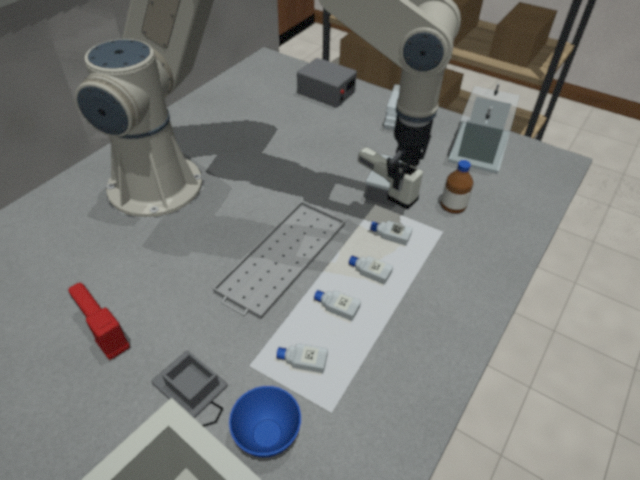

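View pics/side_t2.png

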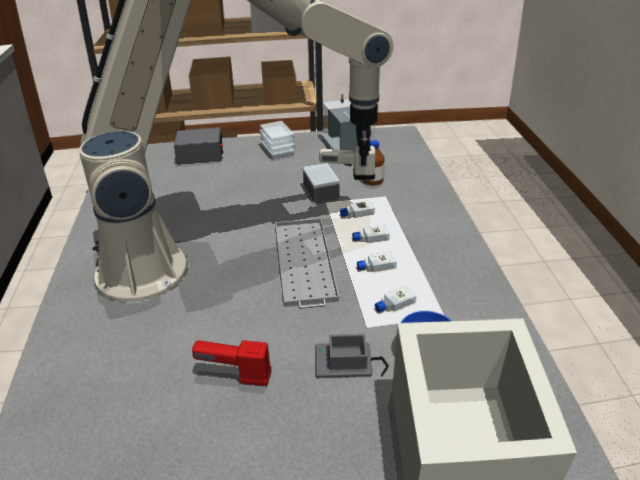

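View pics/w3.png

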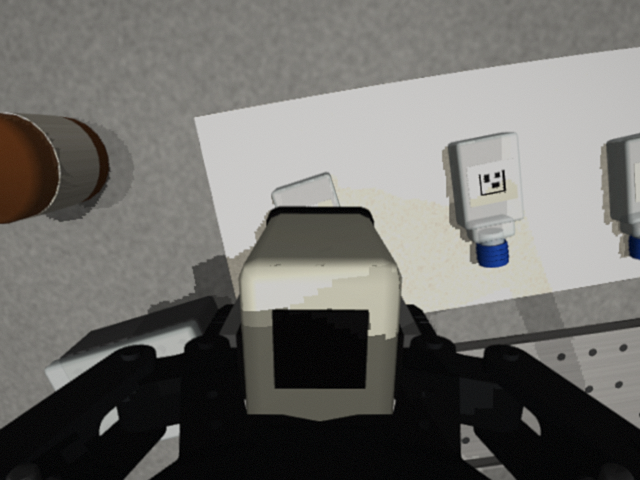

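step_arm --pt "1 2 0 0 -0.002 0 40" --pt "1 2 0 0 -0.002 0 40" --pt "1 2 0 0 -0.002 0 40" --pt "1 2 0 0 -0.002 0 40" --pt "1 2 0 0 -0.002 0 40" --pt "1 2 0 0 -0.002 0 40" --pt "1 2 0 0 -0.002 0 40" --pt "1 2 0 0 -0.002 0 40"

```text
clock: 9.55
eef_pos: [628.5, 193.5, 172.6]
tcp_rot: [1.22, 1.57, -0.466]
contact_force: [-0.7, 0.0, -2.6]
opening: 0.529
```

step_arm --pt "0 0 0 0 0 0 40" --pt "0 0 0 0 0 0 40" --pt "0 0 0 0 0 0 40" --pt "0 0 0 0 0 0 40" --pt "0 0 0 0 0 0 40" --pt "0 0 0 0 0 0 40" --pt "0 0 0 0 0 0 40" --pt "0 0 0 0 0 0 40"

```text
clock: 10.55
eef_pos: [628.5, 193.4, 172.6]
tcp_rot: [1.118, 1.57, -0.568]
contact_force: [-0.4, 0.4, -2.2]
opening: 0.535
```

step_arm --pt "0 0 0 0 0 0 40" --pt "0 0 0 0 0 0 40" --pt "0 0 0 0 0 0 40" --pt "0 0 0 0 0 0 40" --pt "0 0 0 0 0 0 40" --pt "0 0 0 0 0 0 40" --pt "0 0 0 0 0 0 40" --pt "0 0 0 0 0 0 40"

```text
clock: 11.55
eef_pos: [628.5, 193.5, 172.6]
tcp_rot: [1.27, 1.57, -0.416]
contact_force: [-0.2, 0.3, -2.6]
opening: 0.535
```

```bash
python3 fl.py t3; python3 -c "
from h import *
plan([644,60,173],-0.114,1)"
```

```text
scene caps [[np.float64(574.0), np.float64(182.0)], [np.float64(589.0), np.float64(54.0)], [np.float64(579.0), np.float64(-77.0)], [np.float64(597.0), np.float64(-240.0)]]
scene codes [([629.0, 196.0], 70), ([614.0, 162.0], 233), ([647.0, 58.0], 16), ([640.0, -71.0], 13), ([654.0, -222.0], 13)]
side caps [[np.float64(574.0), np.float64(183.0)], [np.float64(590.0), np.float64(55.0)], [np.float64(582.0), np.float64(-76.0)], [np.float64(599.0), np.float64(-239.0)]]
side codes [([583.0, 245.0], 48), ([629.0, 198.0], 46), ([638.0, -68.0], 28), ([652.0, -216.0], 32)]
clock 11.65 pos [628.5 193.5 172.6] q [ 0.3   0.46  1.61 -0.    1.07  1.98] op 0.53 F [ 0.6  0.4 -1.5]
toolx [ 5.e-04 -3.e-04 -1.e+00] z [-1.151e-01 -9.934e-01  2.000e-04]
shift [  15.5 -133.5    0.4] rot [0.0003 0.0005 0.0014]
```

step_arm --pt "4 -30 0 0 0 0 40" --pt "8 -70 0 0 0 0 40" --pt "13 -110 0 0 0 0 40" --pt "15.5 -133.5 0 0 0 0 40" --pt "15.5 -133.5 0 0 0 0 40" --pt "15.5 -133.5 0 0 0 0 40" --pt "15.5 -133.5 0 0 0 0 40" --pt "15.5 -133.5 0 0 0 0 40"

```text
clock: 12.65
eef_pos: [643.9, 60.8, 172.6]
tcp_rot: [1.333, 1.57, -0.352]
contact_force: [0.3, -0.6, -1.3]
opening: 0.532
```

```bash
python3 fl.py t4; python3 -c "
from h import *
plan([644,60,173],-0.114,1)"
```

```text
scene caps [[np.float64(588.0), np.float64(55.0)], [np.float64(579.0), np.float64(-77.0)], [np.float64(598.0), np.float64(-240.0)]]
scene codes [([609.0, 240.0], 22), ([661.0, 165.0], 44), ([613.0, 141.0], 131), ([645.0, 63.0], 74), ([628.0, 33.0], 253), ([640.0, -71.0], 16), ([623.0, -92.0], 249), ([654.0, -222.0], 12)]
side caps [[np.float64(574.0), np.float64(181.0)], [np.float64(590.0), np.float64(56.0)], [np.float64(581.0), np.float64(-76.0)], [np.float64(599.0), np.float64(-239.0)]]
side codes [([685.0, 218.0], 124), ([636.0, 160.0], 125), ([579.0, 159.0], 127), ([646.0, 65.0], 56), ([638.0, -68.0], 35), ([652.0, -216.0], 34)]
clock 12.75 pos [643.9  60.6 172.6] q [ 0.09  0.44  1.64 -0.    1.06  1.78] op 0.537 F [ 0.3  0.9 -2.8]
toolx [ 5.e-04 -2.e-04 -1.e+00] z [-1.144e-01 -9.934e-01  2.000e-04]
shift [ 0.1 -0.6  0.4] rot [0.0002 0.0005 0.0006]
```

step_arm --pt "0 -0.5 0 0 0 0 40" --pt "0 -0.5 0 0 0 0 40" --pt "0 -0.5 0 0 0 0 40" --pt "0 -0.5 0 0 0 0 40" --pt "0 -0.5 0 0 0 0 40" --pt "0 -0.5 0 0 0 0 40" --pt "0 -0.5 0 0 0 0 40" --pt "0 -0.5 0 0 0 0 40"

```text
clock: 13.75
eef_pos: [643.9, 60.1, 172.6]
tcp_rot: [1.225, 1.57, -0.46]
contact_force: [1.0, -1.7, -2.5]
opening: 0.532
```

step_arm --pt "0 0 0 0 0 0 40" --pt "0 0 0 0 0 0 40" --pt "0 0 0 0 0 0 40" --pt "0 0 0 0 0 0 40" --pt "0 0 0 0 0 0 40" --pt "0 0 0 0 0 0 40" --pt "0 0 0 0 0 0 40" --pt "0 0 0 0 0 0 40"

```text
clock: 14.75
eef_pos: [643.9, 60.1, 172.6]
tcp_rot: [1.282, 1.57, -0.404]
contact_force: [-0.8, -0.1, -1.4]
opening: 0.532
```

step_arm --pt "0 0 0 0 0 0 40" --pt "0 0 0 0 0 0 40" --pt "0 0 0 0 0 0 40" --pt "0 0 0 0 0 0 40" --pt "0 0 0 0 0 0 40" --pt "0 0 0 0 0 0 40" --pt "0 0 0 0 0 0 40" --pt "0 0 0 0 0 0 40"

```text
clock: 15.75
eef_pos: [643.9, 60.0, 172.6]
tcp_rot: [1.263, 1.57, -0.422]
contact_force: [-1.2, 0.1, -2.4]
opening: 0.535
```

```bash
python3 fl.py t5; python3 -c "
from h import *
plan([634.5,-69,173],-0.114,1)"
```

```text
scene caps [[np.float64(588.0), np.float64(55.0)], [np.float64(579.0), np.float64(-77.0)], [np.float64(597.0), np.float64(-240.0)]]
scene codes [([609.0, 238.0], 23), ([661.0, 165.0], 44), ([613.0, 140.0], 130), ([646.0, 63.0], 79), ([640.0, -71.0], 19), ([623.0, -92.0], 250), ([654.0, -221.0], 16)]
side caps [[np.float64(574.0), np.float64(181.0)], [np.float64(590.0), np.float64(56.0)], [np.float64(581.0), np.float64(-76.0)], [np.float64(599.0), np.float64(-239.0)]]
side codes [([685.0, 218.0], 125), ([579.0, 160.0], 124), ([635.0, 159.0], 130), ([646.0, 65.0], 56), ([638.0, -68.0], 35), ([652.0, -216.0], 32)]
clock 15.85 pos [643.9  60.  172.6] q [ 0.09  0.44  1.64 -0.    1.06  1.78] op 0.533 F [-0.5 -0.3 -2.2]
toolx [ 5.e-04 -2.e-04 -1.e+00] z [-1.144e-01 -9.934e-01  2.000e-04]
shift [  -9.4 -129.     0.4] rot [0.0002 0.0005 0.0007]
```

step_arm --pt "-2 -30 0 0 0 0 40" --pt "-5 -70 0 0 0 0 40" --pt "-8 -105 0 0 0 0 40" --pt "-9 -129.5 0 0 0 0 40" --pt "-9 -129.5 0 0 0 0 40" --pt "-9 -129.5 0 0 0 0 40" --pt "-9 -129.5 0 0 0 0 40" --pt "-9 -129.5 0 0 0 0 40"

```text
clock: 16.85
eef_pos: [635.0, -68.6, 172.6]
tcp_rot: [1.415, 1.57, -0.269]
contact_force: [0.0, 1.4, -2.2]
opening: 0.531
```

```bash
python3 fl.py t6; python3 -c "
from h import *
plan([634.5,-69,173],-0.114,1)"
```

```text
scene caps [[np.float64(574.0), np.float64(181.0)], [np.float64(579.0), np.float64(-76.0)], [np.float64(598.0), np.float64(-240.0)]]
scene codes [([599.0, 76.0], 42), ([650.0, 59.0], 11), ([636.0, -66.0], 94), ([653.0, -221.0], 17)]
side caps [[np.float64(573.0), np.float64(174.0)], [np.float64(590.0), np.float64(54.0)], [np.float64(581.0), np.float64(-75.0)], [np.float64(599.0), np.float64(-239.0)]]
side codes [([577.0, 177.0], 142), ([638.0, 146.0], 15), ([594.0, 133.0], 9), ([671.0, 71.0], 144), ([637.0, -64.0], 71), ([652.0, -217.0], 31)]
clock 16.95 pos [635.  -68.9 172.6] q [-0.11  0.43  1.66 -0.    1.05  1.57] op 0.529 F [ 0.  -0.3 -2. ]
toolx [ 5.e-04 -2.e-04 -1.e+00] z [-1.137e-01 -9.935e-01  1.000e-04]
shift [-0.5 -0.1  0.4] rot [ 0.0002  0.0005 -0.0001]
```

step_arm --pt "0 0 0 0 0 0 40" --pt "0 0 0 0 0 0 40" --pt "0 0 0 0 0 0 40" --pt "0 0 0 0 0 0 40" --pt "0 0 0 0 0 0 40" --pt "0 0 0 0 0 0 40" --pt "0 0 0 0 0 0 40" --pt "0 0 0 0 0 0 40"

```text
clock: 17.95
eef_pos: [635.0, -68.9, 172.6]
tcp_rot: [1.371, 1.57, -0.314]
contact_force: [0.2, -0.7, -1.2]
opening: 0.531
```

step_arm --pt "0 0 0 0 0 0 40" --pt "0 0 0 0 0 0 40" --pt "0 0 0 0 0 0 40" --pt "0 0 0 0 0 0 40" --pt "0 0 0 0 0 0 40" --pt "0 0 0 0 0 0 40" --pt "0 0 0 0 0 0 40" --pt "0 0 0 0 0 0 40"

```text
clock: 18.95
eef_pos: [635.0, -68.9, 172.6]
tcp_rot: [1.241, 1.57, -0.444]
contact_force: [-0.7, 0.9, -1.8]
opening: 0.532
```

step_arm --pt "0 0 0 0 0 0 40" --pt "0 0 0 0 0 0 40" --pt "0 0 0 0 0 0 40" --pt "0 0 0 0 0 0 40" --pt "0 0 0 0 0 0 40" --pt "0 0 0 0 0 0 40" --pt "0 0 0 0 0 0 40" --pt "0 0 0 0 0 0 40"

```text
clock: 19.95
eef_pos: [635.0, -68.9, 172.6]
tcp_rot: [1.334, 1.57, -0.35]
contact_force: [0.7, 0.1, -1.6]
opening: 0.528
```

```bash
python3 fl.py t7; python3 -c "
from h import *
plan([648.5,-216,173],-0.114,1)"
```

```text
scene caps [[np.float64(574.0), np.float64(181.0)], [np.float64(579.0), np.float64(-76.0)], [np.float64(598.0), np.float64(-240.0)]]
scene codes [([599.0, 76.0], 40), ([649.0, 59.0], 11), ([636.0, -66.0], 94), ([673.0, -70.0], 10), ([617.0, -94.0], 249), ([654.0, -221.0], 14)]
side caps [[np.float64(573.0), np.float64(174.0)], [np.float64(590.0), np.float64(54.0)], [np.float64(581.0), np.float64(-75.0)], [np.float64(599.0), np.float64(-239.0)]]
side codes [([577.0, 177.0], 142), ([638.0, 146.0], 15), ([594.0, 133.0], 9), ([671.0, 71.0], 138), ([637.0, -64.0], 71), ([652.0, -217.0], 31)]
clock 20.05 pos [635.  -68.9 172.6] q [-0.11  0.43  1.66 -0.    1.05  1.57] op 0.529 F [ 0.1 -0.3 -1.4]
toolx [ 5.e-04 -2.e-04 -1.e+00] z [-1.137e-01 -9.935e-01  1.000e-04]
shift [  13.5 -147.1    0.4] rot [ 0.0002  0.0005 -0.0001]
```

step_arm --pt "3 -30 0 0 0 0 40" --pt "7 -70 0 0 0 0 40" --pt "10 -110 0 0 0 0 40" --pt "13 -147.5 0 0 0 0 40" --pt "13 -147.5 0 0 0 0 40" --pt "13 -147.5 0 0 0 0 40" --pt "13 -147.5 0 0 0 0 40" --pt "13 -147.5 0 0 0 0 40"

```text
clock: 21.05
eef_pos: [648.1, -215.5, 172.7]
tcp_rot: [1.49, 1.57, -0.194]
contact_force: [2.1, 0.1, -2.0]
opening: 0.528
```

```bash
python3 fl.py t8; python3 -c "
from h import *
plan([648.5,-216.5,173],-0.114,1)"
```

```text
scene caps [[np.float64(574.0), np.float64(181.0)], [np.float64(589.0), np.float64(54.0)], [np.float64(598.0), np.float64(-241.0)]]
scene codes [([618.0, 162.0], 248), ([649.0, 58.0], 12), ([574.0, -20.0], 52), ([576.0, -64.0], 14), ([639.0, -70.0], 15), ([579.0, -94.0], 83), ([644.0, -97.0], 204), ([622.0, -171.0], 137), ([649.0, -215.0], 95), ([633.0, -245.0], 245)]
side caps [[np.float64(574.0), np.float64(182.0)], [np.float64(581.0), np.float64(-76.0)], [np.float64(599.0), np.float64(-239.0)]]
side codes [([731.0, 111.0], 133), ([647.0, 66.0], 9), ([710.0, -23.0], 84), ([655.0, -30.0], 13), ([638.0, -68.0], 28), ([586.0, -93.0], 160), ([667.0, -99.0], 255), ([645.0, -209.0], 109), ([615.0, -318.0], 10)]
clock 21.15 pos [ 648.1 -215.7  172.7] q [-0.32  0.5   1.55  0.    1.09  1.36] op 0.53 F [-0.2  1.2 -1.5]
toolx [ 6.e-04 -2.e-04 -1.e+00] z [-1.129e-01 -9.936e-01  1.000e-04]
shift [ 0.4 -0.8  0.3] rot [ 0.0002  0.0006 -0.0009]
```

step_arm --pt "0 -0.5 0 0 0 0 40" --pt "0 -0.5 0 0 0 0 40" --pt "0 -0.5 0 0 0 0 40" --pt "0 -0.5 0 0 0 0 40" --pt "0 -0.5 0 0 0 0 40" --pt "0 -0.5 0 0 0 0 40" --pt "0 -0.5 0 0 0 0 40" --pt "0 -0.5 0 0 0 0 40"

```text
clock: 22.15
eef_pos: [648.1, -216.2, 172.7]
tcp_rot: [1.374, 1.57, -0.31]
contact_force: [0.2, -0.2, -1.7]
opening: 0.53
```

step_arm --pt "0 0 0 0 0 0 40" --pt "0 0 0 0 0 0 40" --pt "0 0 0 0 0 0 40" --pt "0 0 0 0 0 0 40" --pt "0 0 0 0 0 0 40" --pt "0 0 0 0 0 0 40" --pt "0 0 0 0 0 0 40" --pt "0 0 0 0 0 0 40"

```text
clock: 23.15
eef_pos: [648.1, -216.3, 172.7]
tcp_rot: [1.381, 1.57, -0.303]
contact_force: [0.1, -0.3, -2.3]
opening: 0.534
```

step_arm --pt "0 0 0 0 0 0 40" --pt "0 0 0 0 0 0 40" --pt "0 0 0 0 0 0 40" --pt "0 0 0 0 0 0 40" --pt "0 0 0 0 0 0 40" --pt "0 0 0 0 0 0 40" --pt "0 0 0 0 0 0 40" --pt "0 0 0 0 0 0 40"

```text
clock: 24.15
eef_pos: [648.1, -216.3, 172.7]
tcp_rot: [1.361, 1.57, -0.323]
contact_force: [0.2, 0.4, -2.0]
opening: 0.53
```

```bash
python3 fl.py t9; python3 -c "
from h import *
grab('wrist','w9')
plan([492.3,-386.2,173],-0.114,1)"
```

```text
scene caps [[np.float64(574.0), np.float64(181.0)], [np.float64(589.0), np.float64(55.0)], [np.float64(598.0), np.float64(-241.0)]]
scene codes [([618.0, 162.0], 249), ([649.0, 58.0], 12), ([574.0, -21.0], 49), ([576.0, -65.0], 11), ([640.0, -72.0], 16), ([579.0, -94.0], 81), ([643.0, -97.0], 214), ([622.0, -171.0], 136), ([649.0, -215.0], 99), ([633.0, -245.0], 243)]
side caps [[np.float64(574.0), np.float64(182.0)], [np.float64(581.0), np.float64(-76.0)], [np.float64(599.0), np.float64(-239.0)]]
side codes [([730.0, 108.0], 132), ([647.0, 66.0], 9), ([711.0, -20.0], 98), ([654.0, -31.0], 16), ([638.0, -68.0], 28), ([587.0, -94.0], 163), ([667.0, -100.0], 259), ([645.0, -209.0], 110), ([615.0, -318.0], 10)]
clock 24.3 pos [ 648.1 -216.2  172.7] q [-0.32  0.5   1.55  0.    1.09  1.36] op 0.531 F [ 0.1 -1.1 -1.9]
toolx [ 6.e-04 -2.e-04 -1.e+00] z [-1.128e-01 -9.936e-01  1.000e-04]
shift [-155.8 -170.     0.3] rot [ 0.0002  0.0006 -0.0009]
```

View pics/scene_t9.png

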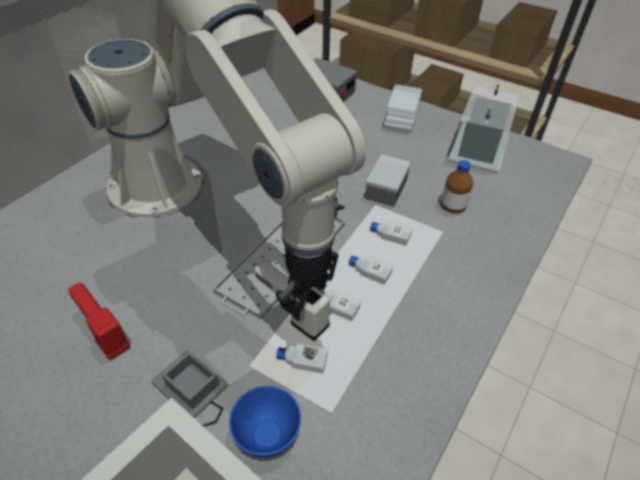

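View pics/w9.png

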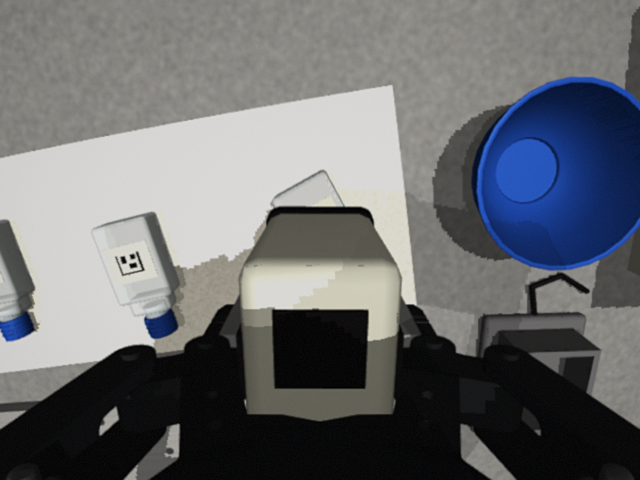

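step_arm --pt "-30 -33 0 0 0 -0.001 40" --pt "-65 -71 0 0 0 -0.001 40" --pt "-100 -109 0 0 0 -0.001 40" --pt "-135 -147 0 0 0 -0.001 40" --pt "-156 -170 0 0 0 -0.001 40" --pt "-156 -170 0 0 0 -0.001 40" --pt "-156 -170 0 0 0 -0.001 40" --pt "-156 -170 0 0 0 -0.001 40"

```text
clock: 25.3
eef_pos: [492.9, -385.5, 172.7]
tcp_rot: [1.632, 1.57, -0.051]
contact_force: [0.8, -0.2, -2.6]
opening: 0.535
```

```bash
python3 -c "
from h import *
plan([492.3,-386.2,63.2],-0.114,1)"
```

```text
clock 25.3 pos [ 492.9 -385.5  172.7] q [-0.67  0.41  1.69  0.    1.04  1.02] op 0.535 F [ 0.8 -0.2 -2.6]
toolx [ 8.e-04 -0.e+00 -1.e+00] z [-0.1127 -0.9936 -0.    ]
shift [  -0.6   -0.7 -109.5] rot [ 0.      0.0008 -0.001 ]
```

step_arm --pt "-0.6 -0.7 -15 0 0 -0.001 40" --pt "-0.6 -0.7 -35 0 0 -0.001 40" --pt "-0.6 -0.7 -55 0 0 -0.001 40" --pt "-0.6 -0.7 -70 0 0 -0.001 40" --pt "-0.6 -0.7 -80 0 0 -0.001 40" --pt "-0.6 -0.7 -90 0 0 -0.001 40" --pt "-0.6 -0.7 -98 0 0 -0.001 40" --pt "-0.6 -0.7 -98 0 0 -0.001 40"

```text
clock: 26.3
eef_pos: [492.0, -386.0, 74.2]
tcp_rot: [2.821, 1.57, 1.136]
contact_force: [-0.0, -0.1, -1.5]
opening: 0.53
```

```bash
python3 -c "
from h import *
plan([492.3,-386.2,63.2],-0.114,1)"
```

```text
clock 26.3 pos [ 492.  -386.    74.2] q [-0.67  0.53  1.75  0.    0.86  1.02] op 0.53 F [-0.  -0.1 -1.5]
toolx [ 2.e-04  4.e-04 -1.e+00] z [-1.138e-01 -9.935e-01 -4.000e-04]
shift [  0.3  -0.2 -11. ] rot [-0.0004  0.0002  0.    ]
```

step_arm --pt "0 0 -3 0 0 0 40" --pt "0 0 -6 0 0 0 40" --pt "0 0 -8 0 0 0 40" --pt "0 0 -10 0 0 0 40" --pt "0 0 -11 0 0 0 40" --pt "0 0 -11 0 0 0 40" --pt "0 0 -11 0 0 0 40" --pt "0 0 -11 0 0 0 40"

```text
clock: 27.3
eef_pos: [492.0, -386.0, 63.2]
tcp_rot: [2.84, 1.57, 1.155]
contact_force: [-0.0, 0.3, -0.4]
opening: 0.531
```

step_arm --pt "0 0 0 0 0 0 85" --pt "0 0 0 0 0 0 85" --pt "0 0 0 0 0 0 85" --pt "0 0 0 0 0 0 85" --pt "0 0 0 0 0 0 85" --pt "0 0 0 0 0 0 85" --pt "0 0 0 0 0 0 85" --pt "0 0 0 0 0 0 85"

```text
clock: 28.3
eef_pos: [492.0, -386.1, 63.3]
tcp_rot: [2.682, 1.57, 0.997]
contact_force: [1.5, 0.2, -0.7]
opening: 0.997
```

step_arm --pt "0 0 15 0 0 0 85" --pt "0 0 30 0 0 0 85" --pt "0 0 60 0 0 0 85" --pt "0 0 100 0 0 0 85" --pt "0 0 150 0 0 0 85" --pt "0 0 200 0 0 0 85" --pt "0 0 235 0 0 0 85" --pt "0 0 235 0 0 0 85"

```text
clock: 29.3
eef_pos: [493.3, -387.1, 303.2]
tcp_rot: [1.069, 1.563, -0.616]
contact_force: [-0.9, -0.1, 0.3]
opening: 0.997
```

```bash
python3 fl.py t10; python3 -c "
from h import *
im,d,T,s=grab('wrist','w10')
plan([480,-385,300],-0.11,1)
P=cloud('wrist',d,T)
for z0,z1,nm in [(103,112,'head'),(94,103,'handle'),(46,55,'rim')]:
    m=((P[...,2]>z0)&(P[...,2]<z1)&(P[...,0]>340)&(P[...,0]<560)&(abs(P[...,1]+388)<50)).astype(np.uint8)
    k,l,st,ce=cv2.connectedComponentsWithStats(m)
    for i in range(1,k):
        if st[i,4]>200: 
            q=P[l==i][:,:2].astype(np.float32); print(nm,st[i],cv2.minAreaRect(q),np.median(P[l==i],0))
"
```

```text
scene caps [[np.float64(556.0), np.float64(151.0)], [np.float64(589.0), np.float64(54.0)], [np.float64(579.0), np.float64(-76.0)], [np.float64(598.0), np.float64(-240.0)]]
scene codes [([601.0, 133.0], 244), ([649.0, 59.0], 10), ([640.0, -71.0], 15), ([654.0, -222.0], 14)]
side caps [[np.float64(593.0), np.float64(56.0)], [np.float64(582.0), np.float64(-76.0)], [np.float64(599.0), np.float64(-239.0)]]
side codes [([612.0, 139.0], 189), ([647.0, 60.0], 21), ([638.0, -68.0], 28), ([652.0, -217.0], 31)]
clock 29.45 pos [ 491.6 -385.7  298. ] q [-0.67  0.3   1.56  0.    1.28  1.02] op 0.995 F [-0.5  0.7 -0.2]
toolx [-3.e-04  8.e-04 -1.e+00] z [-1.138e-01 -9.935e-01 -7.000e-04]
shift [-11.6   0.7   2. ] rot [-0.0008 -0.0003  0.004 ]
head [ 294  176   52   66 3168] ((496.3190612792969, -386.2429504394531), (44.03617858886719, 56.6510124206543), 82.62129211425781) [ 497.34309271 -386.32273049  106.29575589]
handle [ 300  240   36   99 2994] ((420.73468017578125, -376.5269470214844), (31.806114196777344, 97.5875244140625), 83.8136215209961) [ 420.65215439 -377.4330643    98.65127031]
rim [ 286  161   69   78 1128] ((495.83135986328125, -387.1253967285156), (66.30679321289062, 77.2593002319336), 84.21638488769531) [ 511.30528395 -389.54164734   49.26002933]
```

View pics/w10.png

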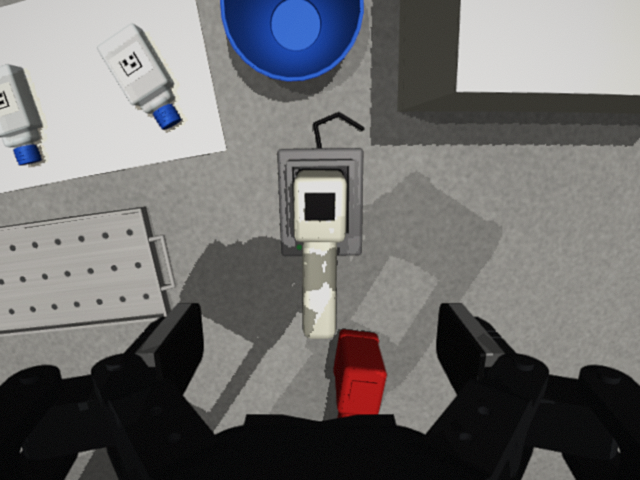

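View pics/side_t10.png

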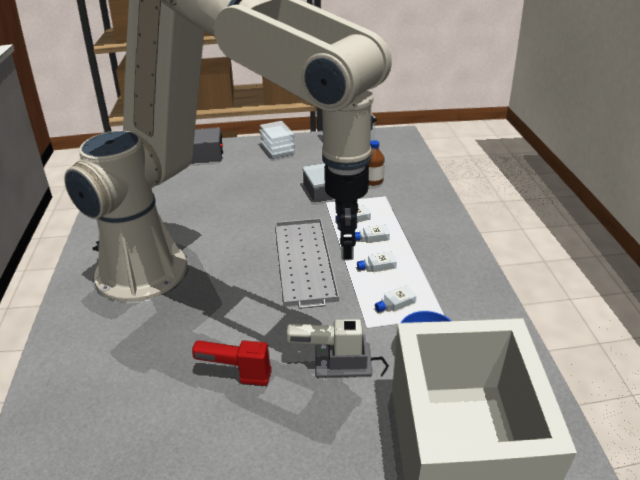

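step_arm --pt "5 50 10 0 0 0.1 85" --pt "10 100 20 0 0 0.114 85" --pt "15 150 30 0 0 0.114 85" --pt "20 210 32 0 0 0.114 85" --pt "25 270 32 0 0 0.114 85" --pt "28 330 32 0 0 0.114 85" --pt "28 366 32 0 0 0.114 85" --pt "28 366 32 0 0 0.114 85"

```text
clock: 30.45
eef_pos: [518.8, -17.5, 328.8]
tcp_rot: [-2.0, 1.568, 2.716]
contact_force: [-0.2, -1.1, 0.6]
opening: 0.991
```

step_arm --pt "0 5 0 0 0 0 85" --pt "0 5 0 0 0 0 85" --pt "0 5 0 0 0 0 85" --pt "0 5 0 0 0 0 85" --pt "0 5 0 0 0 0 85" --pt "0 5 0 0 0 0 85" --pt "0 5 0 0 0 0 85" --pt "0 5 0 0 0 0 85"

```text
clock: 31.45
eef_pos: [518.8, -12.5, 328.8]
tcp_rot: [-1.995, 1.568, 2.721]
contact_force: [0.5, -0.3, -0.8]
opening: 0.995
```

```bash
python3 fl.py t11; python3 -c "
from h import *
im,d,T,s=grab('wrist','w11')
plan([480,-385,300],0,1)
hsv=cv2.cvtColor(im,cv2.COLOR_RGB2HSV)
m=cv2.inRange(hsv,(105,120,60),(130,255,255))
k,l,st,ce=cv2.connectedComponentsWithStats(m)
for i in range(1,k):
    if st[i,4]>40: print('cap',ce[i].round(1),st[i,4],plane('wrist',[ce[i]],18,T).round(1))
"
```

```text
scene caps [[np.float64(556.0), np.float64(151.0)], [np.float64(589.0), np.float64(54.0)], [np.float64(579.0), np.float64(-76.0)], [np.float64(598.0), np.float64(-240.0)]]
scene codes [([601.0, 133.0], 243), ([650.0, 59.0], 9), ([640.0, -71.0], 13), ([654.0, -222.0], 12)]
side caps [[np.float64(557.0), np.float64(150.0)], [np.float64(590.0), np.float64(55.0)], [np.float64(582.0), np.float64(-76.0)], [np.float64(599.0), np.float64(-239.0)]]
side codes [([647.0, 61.0], 22), ([638.0, -68.0], 28), ([652.0, -216.0], 34)]
clock 31.6 pos [518.8 -12.5 328.8] q [-0.03  0.1   1.74  0.    1.3   1.54] op 0.995 F [ 0.3 -0.8  0.3]
toolx [-0.0026  0.0012 -1.    ] z [ 0.0034 -1.     -0.0012]
shift [ -38.8 -372.5  -28.8] rot [-0.0012 -0.0026 -0.0034]
cap [635.1  62.1] 574 [[ 671.3 -361.3   18. ]]
cap [521.6 127.4] 297 [[ 596.4 -237.4   18. ]]
cap [257.9 132.1] 321 [[588.   56.8  18. ]]
cap [375.1 141.3] 319 [[578.6 -73.2  18. ]]
cap [175.2 162.8] 306 [[554.6 152.1  18. ]]
```

View pics/w11.png

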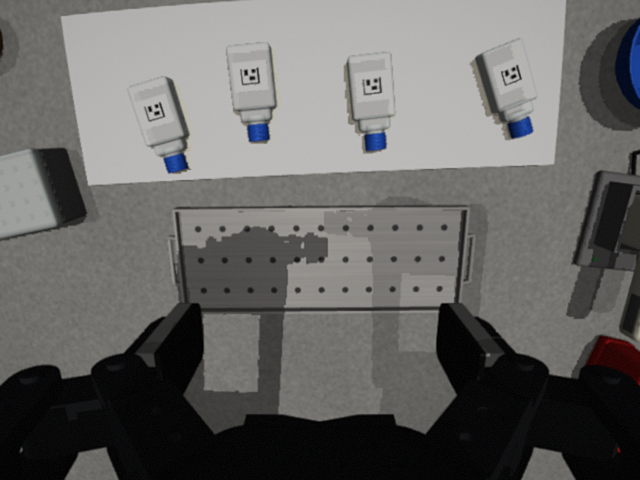

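Run:
```python
from h import *
z=np.load('w11.npz'); im=z['im']; T=(z['R'],z['t']); D=z['d']
g=cv2.cvtColor(im,cv2.COLOR_RGB2GRAY)
caps=np.array([[175.2,162.8],[257.9,132.1],[375.1,141.3],[521.6,127.4]])
for i,(c,l0) in enumerate(zip(caps,[[154,110],[250,75],[372,86],[512,74]])):
    x,y=l0; w=g[y-16:y+17,x-16:x+17]; m=(w<90).astype(np.uint8)
    pts=np.argwhere(m)[:,::-1]+[x-16,y-16]; r_=cv2.minAreaRect(pts.astype(np.float32)); 
    L=plane('wrist',[r_[0]],27,T)[0]; C=plane('wrist',[c],16,T)[0]
    v=L-C; print(i+1,'label',r_[0],L.round(1),'cap',C.round(1),'yaw',np.arctan2(v[1],v[0]).round(3),'dist',np.hypot(v[0],v[1]).round(1))
print(plane('wrist',[[174,207],[469,206],[463,309],[181,309]],15,T).round(1))
P=cloud('wrist',D,T)
for (u,v) in [(250,60),(372,60),(512,60),(154,95),(320,250)]: print(P[v,u].round(1))
print(vision.camera_info('wrist')['distortion'])
c=cv2.resize(im[30:320,60:560,::-1],None,fx=1.6,fy=1.6); cv2.imwrite('pics/w11c.png',c)
```

```text
1 label (154.6054229736328, 111.46756744384766) [610.3 167.2  27. ] cap [554.5 152.8  16. ] yaw 0.252 dist 57.6
2 label (250.09144592285156, 75.4630355834961) [646.  62.  27.] cap [588.   57.1  16. ] yaw 0.084 dist 58.2
3 label (373.5, 85.0) [636.9 -68.2  27. ] cap [578.6 -73.4  16. ] yaw 0.09 dist 58.6
4 label (511.1896667480469, 75.2241439819336) [ 649.9 -215.2   27. ] cap [ 596.5 -238.4   16. ] yaw 0.409 dist 58.2
[[ 503.3  158.9   15. ]
 [ 506.3 -186.9   15. ]
 [ 375.2 -193.2   15. ]
 [ 373.3  162.3   15. ]]
[661.6  61.8  25.8]
[661.9 -65.8  26.7]
[ 665.5 -215.2   25.6]
[627.4 166.8  26. ]
[447.8 -12.6   1.3]
[-0.06332395  0.          0.          0.          0.        ]
```

View pics/w11c.png

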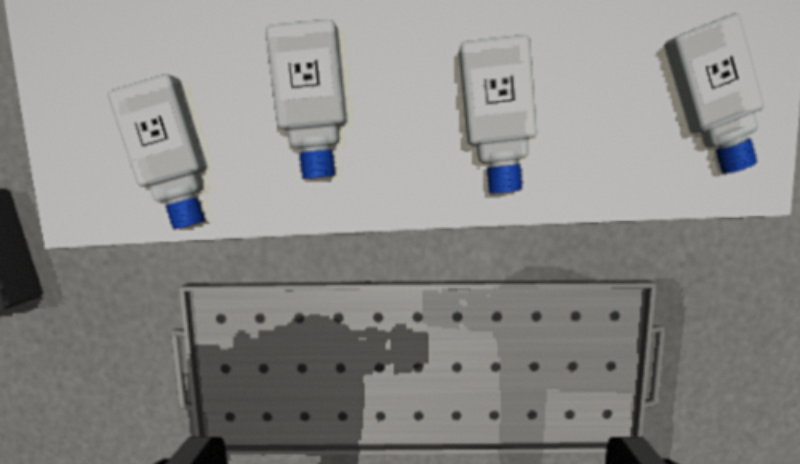

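Run:
```python
from h import *
z=np.load('w11.npz'); Tw=(z['R'],z['t'])
def holes(n,im,T):
    g=cv2.cvtColor(im,cv2.COLOR_RGB2GRAY)
    k=9 if n!='wrist' else 11
    bh=cv2.morphologyEx(g,cv2.MORPH_BLACKHAT,np.ones((k,k)))
    q=[]
    for th in ([18] if n!='wrist' else [25]):
        m=(bh>th).astype(np.uint8); kk,l,st,ce=cv2.connectedComponentsWithStats(m)
        for i in range(1,kk):
            p=plane(n,[ce[i]],3,T)[0]
            if 3<=st[i,4]<60 and st[i,2]<10 and st[i,3]<10 and 383<p[0]<500 and -200<p[1]<155: q.append(p[:2])
    q=np.array(q); (c,s,a)=cv2.minAreaRect(q.astype(np.float32)); print(n,len(q),'center',c,s,a, 'mean',q.mean(0)); return q
a=holes('wrist',z['im'],Tw)
for n in ['scene','side']:
    holes(n,cv2.imread(f'{n}0raw.png')[:,:,::-1].copy(),camT(n))
```

```text
wrist 41 center (447.08331298828125, -29.418365478515625) (101.51758575439453, 331.172607421875) 0.6976677775382996 mean [443.08185538  -9.87414207]
scene 33 center (438.22088623046875, -15.672332763671875) (81.01787567138672, 300.5074768066406) 0.5845757126808167 mean [438.24021295 -15.40275518]
side 33 center (437.3861389160156, -15.283981323242188) (81.55875396728516, 301.3230895996094) 0.4791797995567322 mean [437.54155932 -15.12053504]
```

```bash
python3 -c "
from h import *
plan([612,166.5,100],0.252,1)"
```

```text
clock 31.6 pos [518.8 -12.5 328.8] q [-0.03  0.1   1.74  0.    1.3   1.54] op 0.995 F [ 0.3 -0.8  0.3]
toolx [-0.0026  0.0012 -1.    ] z [ 0.0034 -1.     -0.0012]
shift [  93.2  179.  -228.8] rot [-0.0009 -0.0028  0.2486]
```

step_arm --pt "23 45 -40 0 0 0.06 75" --pt "46 90 -75 0 0 0.12 75" --pt "70 135 -110 0 -0.002 0.19 75" --pt "93 179 -150 0 -0.003 0.249 75" --pt "93 179 -190 0 -0.003 0.249 75" --pt "93 179 -229 0 -0.003 0.249 75" --pt "93 179 -229 0 -0.003 0.249 75" --pt "93 179 -229 0 -0.003 0.249 75" --force 25

```text
clock: 32.6
eef_pos: [612.7, 166.6, 101.2]
tcp_rot: [2.003, 1.569, 0.685]
contact_force: [1.9, -0.4, -0.3]
opening: 0.876
```

```bash
python3 -c "
from h import *
im,d,T,s=grab('wrist','w12')
plan([612,166.5,7],0.252,1)"
```

```text
clock 32.65 pos [613.1 166.7 101.8] q [0.26 0.51 1.71 0.   0.92 1.58] op 0.878 F [ 0.6 -0.1  0.6]
toolx [ 0.0028  0.0016 -1.    ] z [ 2.495e-01 -9.684e-01 -9.000e-04]
shift [ -1.1  -0.2 -94.8] rot [-0.0016  0.0028 -0.0002]
```

View pics/w12.png

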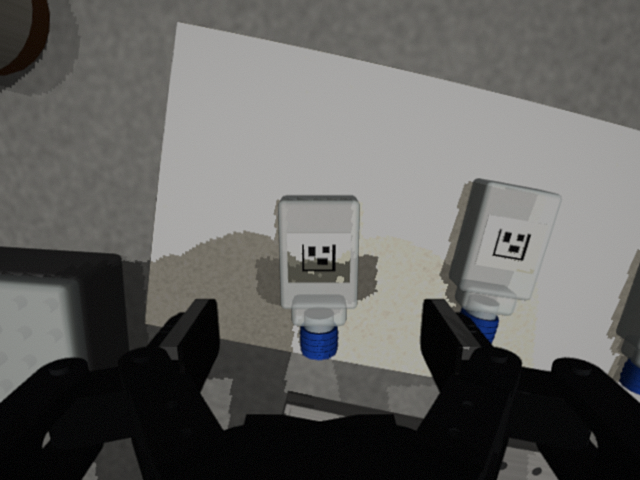

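step_arm --pt "-1 0 -25 0 0.002 0 75" --pt "-1 0 -50 0 0.002 0 75" --pt "-1 0 -70 0 0.002 0 75" --pt "-1 0 -85 0 0.002 0 75" --pt "-1 0 -94 0 0.002 0 75" --pt "-1 0 -94 0 0.002 0 75" --pt "-1 0 -94 0 0.002 0 75" --pt "-1 0 -94 0 0.002 0 75"

```text
clock: 33.65
eef_pos: [612.6, 166.9, 8.4]
tcp_rot: [2.14, 1.568, 0.822]
contact_force: [-0.8, 0.4, -0.3]
opening: 0.877
```

step_arm --pt "0 0 0 0 0 0 60" --pt "0 0 0 0 0 0 50" --pt "0 0 0 0 0 0 44" --pt "0 0 0 0 0 0 40" --pt "0 0 0 0 0 0 40" --pt "0 0 0 0 0 0 40" --pt "0 0 0 0 0 0 40" --pt "0 0 0 0 0 0 40" --force 25

```text
clock: 34.65
eef_pos: [612.8, 166.9, 8.8]
tcp_rot: [2.042, 1.568, 0.723]
contact_force: [-1.1, -0.0, 5.2]
opening: 0.535
```

```bash
python3 -c "
from h import *
im,d,T,s=grab('wrist','w13')
plan([455,107.6,8],0,1)"
```

```text
clock 34.7 pos [612.8 166.9   8.8] q [0.26 0.64 1.75 0.   0.75 1.58] op 0.533 F [-0.2 -0.2  5.2]
toolx [ 0.0022  0.0019 -1.    ] z [ 0.2495 -0.9684 -0.0013]
shift [-157.8  -59.3   -0.8] rot [-0.0017  0.0024 -0.2522]
```

View pics/w13.png

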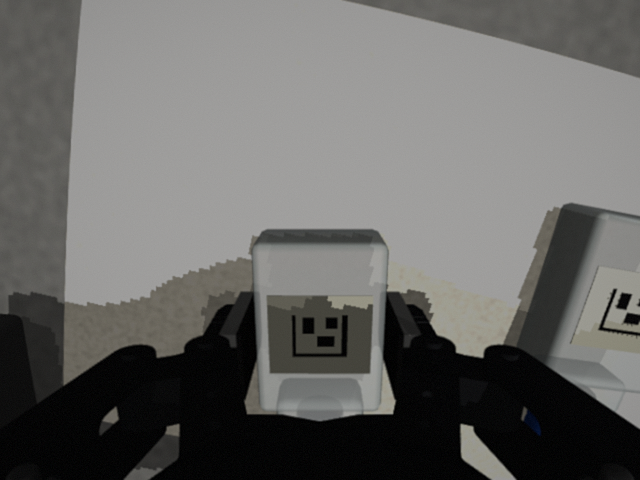

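step_arm --pt "0 0 12 0 0 0 40" --pt "0 0 35 0 0 0 40" --pt "0 0 55 0 0 -0.03 40" --pt "-35 -13 55 0 0 -0.09 40" --pt "-70 -26 55 0 0 -0.15 40" --pt "-105 -40 55 -0.001 0.002 -0.2 40" --pt "-140 -53 55 -0.001 0.002 -0.244 40" --pt "-158 -59 55 -0.001 0.002 -0.244 40"

```text
clock: 35.7
eef_pos: [452.9, 107.3, 64.3]
tcp_rot: [-2.692, 1.57, 2.027]
contact_force: [0.4, -0.9, -1.3]
opening: 0.532
```

```bash
python3 -c "
from h import *
plan([455,107.6,10],0.008,1)"
```

```text
clock 35.7 pos [452.9 107.3  64.3] q [0.23 0.36 2.1  0.   0.69 1.79] op 0.532 F [ 0.4 -0.9 -1.3]
toolx [-2.e-04  4.e-04 -1.e+00] z [ 6.1e-03 -1.0e+00 -4.0e-04]
shift [  2.1   0.3 -54.3] rot [-0.0004 -0.0002  0.0019]
```

step_arm --pt "1 0 -10 0 0 0.002 40" --pt "1 0 -22 0 0 0.002 40" --pt "1 0 -35 0 0 0.002 40" --pt "1 0 -44 0 0 0.002 40" --pt "1 0 -50 0 0 0.002 40" --pt "1 0 -54 0 0 0.002 40" --pt "1 0 -54 0 0 0.002 40" --pt "1 0 -54 0 0 0.002 40"

```text
clock: 36.7
eef_pos: [454.0, 107.3, 10.4]
tcp_rot: [3.027, 1.57, 1.464]
contact_force: [-0.4, 0.3, -1.5]
opening: 0.526
```

```bash
python3 -c "
from h import *
im,d,T,s=grab('wrist','w14')
plan([455,107.6,10],0.008,1)"
```

```text
clock 36.75 pos [454.  107.3  10.5] q [0.23 0.46 2.12 0.   0.56 1.79] op 0.532 F [-1.   0.6 -1. ]
toolx [ 2.e-04  5.e-04 -1.e+00] z [ 8.1e-03 -1.0e+00 -5.0e-04]
shift [ 1.   0.3 -0.5] rot [-0.0005  0.0002 -0.0001]
```

View pics/w14.png

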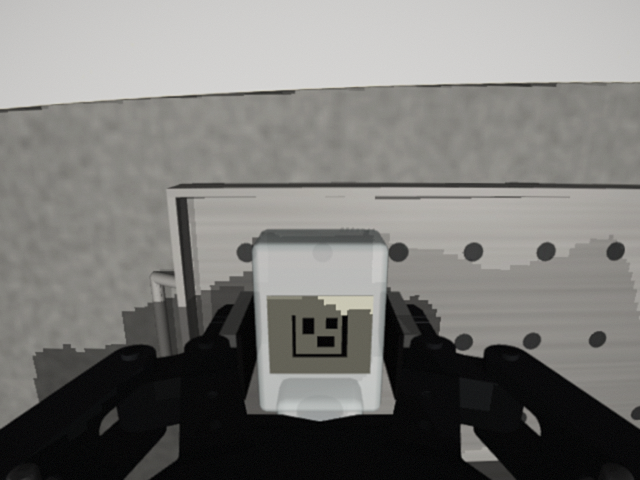

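step_arm --pt "0 0 -1 0 0 0 40" --pt "0 0 -1 0 0 0 40" --pt "0 0 -1 0 0 0 50" --pt "0 0 -1 0 0 0 56" --pt "0 0 -1 0 0 0 56" --pt "0 0 -1 0 0 0 56" --pt "0 0 -1 0 0 0 56" --pt "0 0 -1 0 0 0 56"

```text
clock: 37.75
eef_pos: [454.0, 107.3, 9.5]
tcp_rot: [2.864, 1.57, 1.301]
contact_force: [-0.0, 0.1, 1.1]
opening: 0.656
```

step_arm --pt "0 0 15 0 0 0 56" --pt "0 0 35 0 0 0 56" --pt "0 0 60 0 0 0 75" --pt "0 0 90 0 0 0 75" --pt "0 0 120 0 0 0 75" --pt "0 0 140 0 0 0 75" --pt "0 0 140 0 0 0 75" --pt "0 0 140 0 0 0 75"

```text
clock: 38.75
eef_pos: [453.6, 107.2, 149.2]
tcp_rot: [-2.844, 1.57, 1.877]
contact_force: [-0.1, -0.5, -1.3]
opening: 0.879
```

```bash
python3 fl.py t15; python3 -c "
from h import *
im,d,T,s=grab('wrist','w15')
plan([647,60.5,100],0.086,1)"
```

```text
scene caps [[np.float64(391.0), np.float64(107.0)], [np.float64(589.0), np.float64(54.0)], [np.float64(579.0), np.float64(-77.0)], [np.float64(598.0), np.float64(-240.0)]]
scene codes [([649.0, 58.0], 12), ([640.0, -71.0], 16), ([654.0, -221.0], 14)]
side caps [[np.float64(396.0), np.float64(107.0)], [np.float64(590.0), np.float64(55.0)], [np.float64(582.0), np.float64(-76.0)], [np.float64(599.0), np.float64(-239.0)]]
side codes [([647.0, 61.0], 22), ([638.0, -68.0], 28), ([652.0, -216.0], 33)]
clock 38.9 pos [453.4 107.1 148.6] q [0.23 0.21 2.04 0.   0.89 1.79] op 0.878 F [ 0.1 -0.1 -0.6]
toolx [-1.5e-03  2.0e-04 -1.0e+00] z [ 8.1e-03 -1.0e+00 -2.0e-04]
shift [193.6 -46.6 -48.6] rot [-0.0001 -0.0015  0.0779]
```

View pics/w15.png

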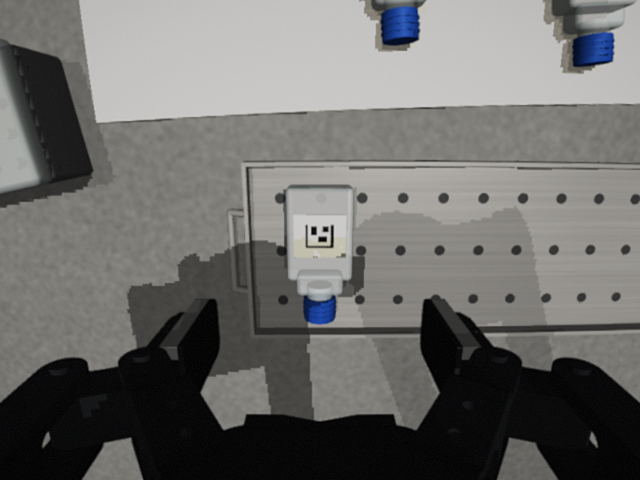

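step_arm --pt "40 -10 0 0 0 0.02 75" --pt "80 -20 0 0 0 0.04 75" --pt "120 -30 0 0 0 0.06 75" --pt "160 -40 0 0 -0.001 0.078 75" --pt "193.5 -46.5 -10 0 -0.001 0.078 75" --pt "193.5 -46.5 -48 0 -0.001 0.078 75" --pt "193.5 -46.5 -48 0 -0.001 0.078 75" --pt "193.5 -46.5 -48 0 -0.001 0.078 75"

```text
clock: 39.9
eef_pos: [646.6, 60.7, 100.9]
tcp_rot: [-1.672, 1.57, 3.126]
contact_force: [-0.6, -0.2, 0.3]
opening: 0.883
```

```bash
cat > chk.py <<'E'
from h import *
import sys
x,y,yaw,tag=float(sys.argv[1]),float(sys.argv[2]),float(sys.argv[3]),sys.argv[4]
im,d,T,s=grab('wrist',tag)
u0,v0=proj('wrist',[[x,y,27]],T)[0].astype(int)
g=cv2.cvtColor(im,cv2.COLOR_RGB2GRAY); w=g[v0-28:v0+29,u0-28:u0+29]
pts=np.argwhere(w<60)[:,::-1]+[u0-28,v0-28]
c=cv2.minAreaRect(pts.astype(np.float32))[0]
print('expected px',u0,v0,'code',c,plane('wrist',[c],27,T).round(1))
hsv=cv2.cvtColor(im,cv2.COLOR_RGB2HSV)
m=cv2.inRange(hsv,(105,120,60),(130,255,255)); k,l,st,ce=cv2.connectedComponentsWithStats(m)
for i in range(1,k):
    if st[i,4]>100: print('cap',ce[i].round(),plane('wrist',[ce[i]],18,T).round(1))
plan([x,y,8],yaw,1)
E
python3 chk.py 647 60.5 0.086 w16
```

```text
expected px 320 254 code (317.5, 256.0) [[645.7  62.3  27. ]]
cap [321. 343.] [[585.7  54.8  18. ]]
clock 39.95 pos [647.1  60.8 101.6] q [0.09 0.53 1.68 0.   0.94 1.58] op 0.878 F [-0.2 -0.6  0.6]
toolx [ 3.e-04  1.e-04 -1.e+00] z [ 8.620e-02 -9.963e-01 -1.000e-04]
shift [ -0.1  -0.3 -93.6] rot [-0.0001  0.0003 -0.0003]
```

View pics/w16.png

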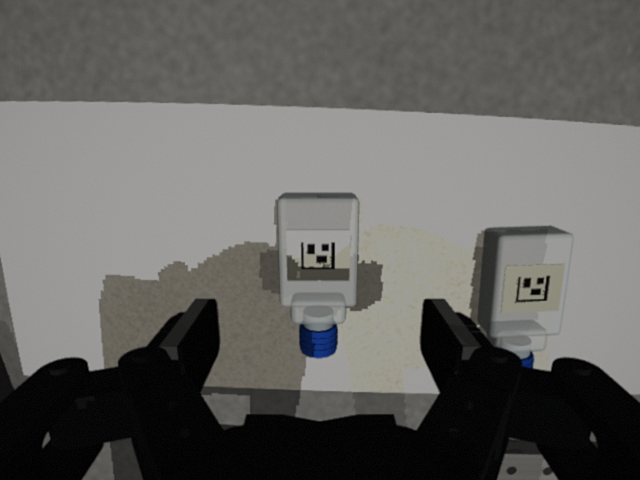

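Flask 2 is centred and aligned (label px 318,256). Grasp.

step_arm --pt "0 0.5 -25 0 0 0 75" --pt "0 0.5 -50 0 0 0 75" --pt "0 0.5 -70 0 0 0 75" --pt "0 0.5 -85 0 0 0 75" --pt "0 0.5 -93 0 0 0 75" --pt "0 0.5 -93 0 0 0 75" --pt "0 0.5 -93 0 0 0 75" --pt "0 0.5 -93 0 0 0 75"

```text
clock: 40.95
eef_pos: [647.6, 61.3, 9.3]
tcp_rot: [1.67, 1.569, 0.185]
contact_force: [-0.7, -0.8, 0.2]
opening: 0.879
```

step_arm --pt "0 0 0 0 0 0 60" --pt "0 0 0 0 0 0 50" --pt "0 0 0 0 0 0 44" --pt "0 0 0 0 0 0 40" --pt "0 0 0 0 0 0 40" --pt "0 0 0 0 0 0 40" --pt "0 0 0 0 0 0 40" --pt "0 0 0 0 0 0 40" --force 25

```text
clock: 41.95
eef_pos: [647.8, 61.3, 9.6]
tcp_rot: [1.631, 1.569, 0.147]
contact_force: [-0.4, 0.4, 4.9]
opening: 0.528
```

```bash
python3 -c "
from h import *
plan([455,25.6,10],0.008,1)"
```

```text
clock 41.95 pos [647.8  61.3   9.6] q [0.09 0.65 1.71 0.   0.78 1.58] op 0.528 F [-0.4  0.4  4.9]
toolx [ 1.8e-03  3.0e-04 -1.0e+00] z [ 8.620e-02 -9.963e-01 -1.000e-04]
shift [-192.8  -35.7    0.4] rot [-0.0002  0.0018 -0.0783]
```

step_arm --pt "0 0 12 0 0 0 40" --pt "0 0 35 0 0 0 40" --pt "-15 -3 55 0 0 0 40" --pt "-55 -10 55 0 0 -0.03 40" --pt "-100 -19 55 0 0 -0.05 40" --pt "-140 -26 55 0 0.001 -0.07 40" --pt "-175 -33 55 0 0.001 -0.078 40" --pt "-193 -36 55 0 0.001 -0.078 40"

```text
clock: 42.95
eef_pos: [453.1, 25.1, 64.9]
tcp_rot: [2.266, 1.571, 0.704]
contact_force: [0.6, -0.6, -1.0]
opening: 0.531
```

```bash
python3 -c "
from h import *
plan([455,25.6,10.5],0.008,1)"
```

```text
clock 42.95 pos [453.1  25.1  64.9] q [0.05 0.34 2.12 0.   0.68 1.61] op 0.531 F [ 0.6 -0.6 -1. ]
toolx [ 2.e-04  2.e-04 -1.e+00] z [ 8.1e-03 -1.0e+00 -2.0e-04]
shift [  1.9   0.5 -54.4] rot [-0.0002  0.0002 -0.0001]
```

step_arm --pt "2 0.5 -10 0 0 0 40" --pt "2 0.5 -22 0 0 0 40" --pt "2 0.5 -35 0 0 0 40" --pt "2 0.5 -44 0 0 0 40" --pt "2 0.5 -50 0 0 0 40" --pt "2 0.5 -54 0 0 0 40" --pt "2 0.5 -54.5 0 0 0 40" --pt "2 0.5 -54.5 0 0 0 40"

```text
clock: 43.95
eef_pos: [455.4, 25.6, 10.5]
tcp_rot: [1.803, 1.57, 0.24]
contact_force: [-0.6, -0.2, -1.1]
opening: 0.53
```

step_arm --pt "0 0 -0.5 0 0 0 40" --pt "0 0 -0.5 0 0 0 40" --pt "0 0 -0.5 0 0 0 50" --pt "0 0 -0.5 0 0 0 56" --pt "0 0 -0.5 0 0 0 56" --pt "0 0 -0.5 0 0 0 56" --pt "0 0 -0.5 0 0 0 56" --pt "0 0 -0.5 0 0 0 56"

```text
clock: 44.95
eef_pos: [455.3, 25.6, 10.0]
tcp_rot: [1.815, 1.57, 0.252]
contact_force: [-0.4, 0.4, -0.5]
opening: 0.658
```

step_arm --pt "0 0 15 0 0 0 56" --pt "0 0 35 0 0 0 56" --pt "0 0 60 0 0 0 75" --pt "0 0 90 0 0 0 75" --pt "0 0 120 0 0 0 75" --pt "0 0 140 0 0 0 75" --pt "0 0 140 0 0 0 75" --pt "0 0 140 0 0 0 75"

```text
clock: 45.95
eef_pos: [454.9, 25.6, 149.8]
tcp_rot: [1.968, 1.57, 0.405]
contact_force: [-0.3, -0.4, -0.2]
opening: 0.875
```

```bash
python3 fl.py t17; python3 -c "
from h import *
im,d,T,s=grab('wrist','w17')
plan([638,-68.7,100],0.1,1)"
```

```text
scene caps [[np.float64(391.0), np.float64(106.0)], [np.float64(393.0), np.float64(25.0)], [np.float64(579.0), np.float64(-77.0)], [np.float64(598.0), np.float64(-240.0)]]
scene codes [([640.0, -71.0], 17), ([655.0, -221.0], 13)]
side caps [[np.float64(396.0), np.float64(106.0)], [np.float64(397.0), np.float64(25.0)], [np.float64(582.0), np.float64(-76.0)], [np.float64(599.0), np.float64(-239.0)]]
side codes [([638.0, -68.0], 28), ([652.0, -216.0], 34)]
clock 46.1 pos [454.7  25.6 149.2] q [0.05 0.2  2.06 0.   0.88 1.62] op 0.881 F [-0.4  0.4  0.3]
toolx [-1.1e-03  1.0e-04 -1.0e+00] z [ 8.1e-03 -1.0e+00 -1.0e-04]
shift [183.3 -94.3 -49.2] rot [-0.     -0.0011  0.0919]
```

View pics/w17.png

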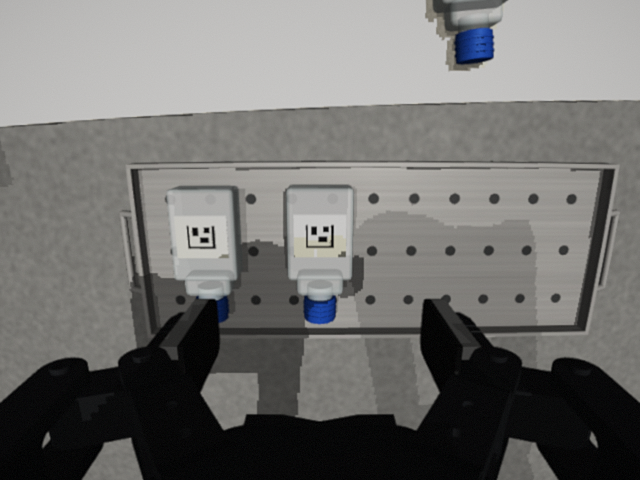

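Two flasks flat in the tray (labels px 201,237 and 320,237). Next flask 3.

step_arm --pt "40 -21 0 0 0 0.02 75" --pt "80 -42 0 0 0 0.045 75" --pt "120 -62 0 0 0 0.07 75" --pt "160 -83 0 0 -0.001 0.092 75" --pt "183 -94 -10 0 -0.001 0.092 75" --pt "183 -94 -48 0 -0.001 0.092 75" --pt "183 -94 -48 0 -0.001 0.092 75" --pt "183 -94 -48 0 -0.001 0.092 75"

```text
clock: 47.1
eef_pos: [637.6, -68.3, 101.5]
tcp_rot: [-1.814, 1.57, 2.998]
contact_force: [0.6, 0.5, 1.0]
opening: 0.875
```

```bash
python3 chk.py 638 -68.7 0.1 w18
```

```text
expected px 321 253 code (317.61126708984375, 256.9480285644531) [[635.9 -66.9  27. ]]
cap [575. 340.] [[ 593.8 -240.1   18. ]]
cap [323. 344.] [[576.3 -76.3  18. ]]
clock 47.15 pos [638.  -68.3 102.2] q [-0.11  0.52  1.7   0.    0.93  1.36] op 0.881 F [1.3 0.4 0.3]
toolx [ 8.e-04 -1.e-04 -1.e+00] z [ 1.002e-01 -9.950e-01  1.000e-04]
shift [ -0.   -0.4 -94.2] rot [ 0.0001  0.0008 -0.0004]
```

View pics/w18.png

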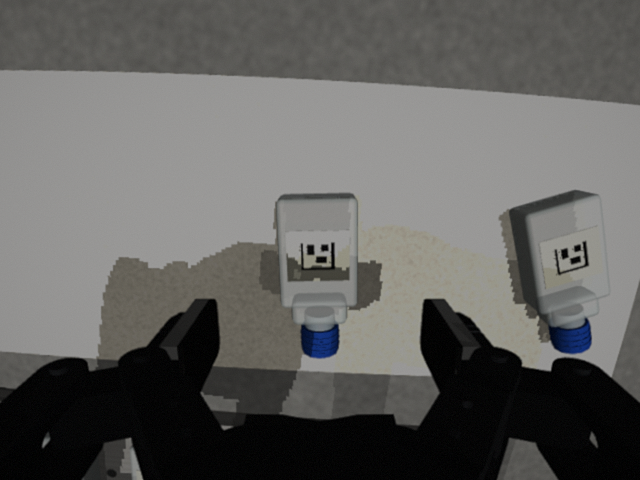

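step_arm --pt "0 0.5 -25 0 0.001 0.01 75" --pt "0 0.5 -50 0 0.001 0.01 75" --pt "0 0.5 -70 0 0.001 0.01 75" --pt "0 0.5 -85 0 0.001 0.01 75" --pt "0 0.5 -93.5 0 0.001 0.01 75" --pt "0 0.5 -93.5 0 0.001 0.01 75" --pt "0 0.5 -93.5 0 0.001 0.01 75" --pt "0 0.5 -93.5 0 0.001 0.01 75"

```text
clock: 48.15
eef_pos: [638.6, -67.9, 9.4]
tcp_rot: [1.254, 1.57, -0.206]
contact_force: [0.5, 0.6, -0.9]
opening: 0.882
```

step_arm --pt "0 0 0 0 0 0 60" --pt "0 0 0 0 0 0 50" --pt "0 0 0 0 0 0 44" --pt "0 0 0 0 0 0 40" --pt "0 0 0 0 0 0 40" --pt "0 0 0 0 0 0 40" --pt "0 0 0 0 0 0 40" --pt "0 0 0 0 0 0 40" --force 25

```text
clock: 49.15
eef_pos: [638.8, -67.9, 9.7]
tcp_rot: [1.29, 1.569, -0.171]
contact_force: [-0.7, 0.8, 5.4]
opening: 0.539
```

```bash
python3 -c "
from h import *
plan([455,-56.4,65],0.008,1)"
```

```text
clock 49.15 pos [638.8 -67.9   9.7] q [-0.11  0.64  1.73 -0.    0.77  1.35] op 0.539 F [-0.7  0.8  5.4]
toolx [ 1.3e-03 -2.0e-04 -1.0e+00] z [ 1.102e-01 -9.939e-01  4.000e-04]
shift [-183.8   11.5   55.3] rot [ 0.0003  0.0013 -0.1024]
```

step_arm --pt "0 0 12 0 0 0 40" --pt "0 0 35 0 0 0 40" --pt "-15 1 55 0 0 -0.01 40" --pt "-55 3 55 0 0 -0.03 40" --pt "-95 6 55 0 0 -0.06 40" --pt "-135 8 55 0 0.001 -0.085 40" --pt "-170 10 55 0 0.001 -0.102 40" --pt "-184 11.5 55 0 0.001 -0.102 40"

```text
clock: 50.15
eef_pos: [453.0, -56.3, 64.9]
tcp_rot: [-1.286, 1.57, -2.848]
contact_force: [0.7, 0.3, -0.5]
opening: 0.534
```

```bash
python3 -c "
from h import *
plan([455,-56.4,10.5],0.008,1)"
```

```text
clock 50.15 pos [453.  -56.3  64.9] q [-0.13  0.34  2.12 -0.    0.68  1.44] op 0.534 F [ 0.7  0.3 -0.5]
toolx [-6.e-04 -2.e-04 -1.e+00] z [ 8.3e-03 -1.0e+00  2.0e-04]
shift [  2.   -0.1 -54.4] rot [ 0.0002 -0.0006 -0.0003]
```

step_arm --pt "2 0 -10 0 0 0 40" --pt "2 0 -22 0 0 0 40" --pt "2 0 -35 0 0 0 40" --pt "2 0 -44 0 0 0 40" --pt "2 0 -50 0 0 0 40" --pt "2 0 -54 0 0 0 40" --pt "2 0 -54.5 0 0 0 40" --pt "2 0 -54.5 0 0 0 40"

```text
clock: 51.15
eef_pos: [455.1, -56.3, 10.6]
tcp_rot: [-0.491, 1.571, -2.054]
contact_force: [-0.3, 0.3, -0.7]
opening: 0.531
```

step_arm --pt "0 0 -0.5 0 0 0 40" --pt "0 0 -0.5 0 0 0 40" --pt "0 0 -0.5 0 0 0 50" --pt "0 0 -0.5 0 0 0 56" --pt "0 0 -0.5 0 0 0 56" --pt "0 0 -0.5 0 0 0 56" --pt "0 0 -0.5 0 0 0 56" --pt "0 0 -0.5 0 0 0 56"

```text
clock: 52.15
eef_pos: [455.1, -56.3, 10.1]
tcp_rot: [-0.643, 1.57, -2.205]
contact_force: [-1.1, 0.8, -0.2]
opening: 0.657
```

step_arm --pt "0 0 15 0 0 0 56" --pt "0 0 35 0 0 0 56" --pt "0 0 60 0 0 0 75" --pt "0 0 90 0 0 0 75" --pt "0 0 120 0 0 0 75" --pt "0 0 140 0 0 0 75" --pt "0 0 140 0 0 0 75" --pt "0 0 140 0 0 0 75"

```text
clock: 53.15
eef_pos: [454.7, -56.2, 149.8]
tcp_rot: [-1.17, 1.57, -2.733]
contact_force: [-0.4, 0.4, 0.4]
opening: 0.878
```

```bash
python3 fl.py t19; python3 -c "
from h import *
im,d,T,s=grab('wrist','w19')
plan([651.7,-216,100],0.407,1)"
```

```text
scene caps [[np.float64(391.0), np.float64(107.0)], [np.float64(393.0), np.float64(24.0)], [np.float64(391.0), np.float64(-56.0)], [np.float64(598.0), np.float64(-240.0)]]
scene codes [([654.0, -222.0], 13)]
side caps [[np.float64(396.0), np.float64(106.0)], [np.float64(397.0), np.float64(24.0)], [np.float64(396.0), np.float64(-57.0)], [np.float64(599.0), np.float64(-239.0)]]
side codes [([652.0, -217.0], 31)]
clock 53.3 pos [454.5 -56.2 149.2] q [-0.13  0.2   2.06 -0.    0.89  1.44] op 0.876 F [-0.   0.2  0.2]
toolx [-0.0019 -0.     -1.    ] z [ 0.0083 -1.      0.    ]
shift [ 197.2 -159.8  -49.2] rot [ 0.0004 -0.0018  0.3987]
```

View pics/w19.png

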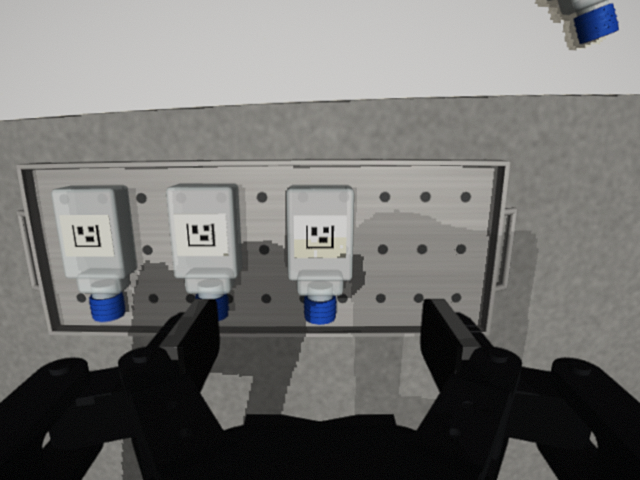

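step_arm --pt "40 -32 0 0 0 0.08 75" --pt "80 -65 0 0 0 0.17 75" --pt "120 -97 0 0 0 0.26 75" --pt "160 -130 0 0 -0.002 0.34 75" --pt "197 -160 -10 0 -0.002 0.399 75" --pt "197 -160 -48 0 -0.002 0.399 75" --pt "197 -160 -48 0 -0.002 0.399 75" --pt "197 -160 -48 0 -0.002 0.399 75"

```text
clock: 54.3
eef_pos: [651.2, -215.9, 101.5]
tcp_rot: [-1.832, 1.57, -2.996]
contact_force: [0.3, -0.8, 0.8]
opening: 0.878
```

```bash
python3 chk.py 651.7 -216 0.407 w20
```

```text
expected px 321 254 code (319.4490661621094, 256.5790100097656) [[ 650.  -215.5   27. ]]
cap [588. 321.] [[ 676.1 -392.9   18. ]]
cap [319. 343.] [[ 594.7 -239.    18. ]]
clock 54.35 pos [ 651.8 -216.   102.3] q [-0.32  0.58  1.59 -0.    0.97  0.84] op 0.879 F [-0.9  0.3  0.1]
toolx [ 1.1e-03 -6.0e-04 -1.0e+00] z [ 0.3964 -0.9181  0.001 ]
shift [ -0.1   0.  -94.3] rot [ 0.0006  0.0011 -0.0006]
```

View pics/w20.png

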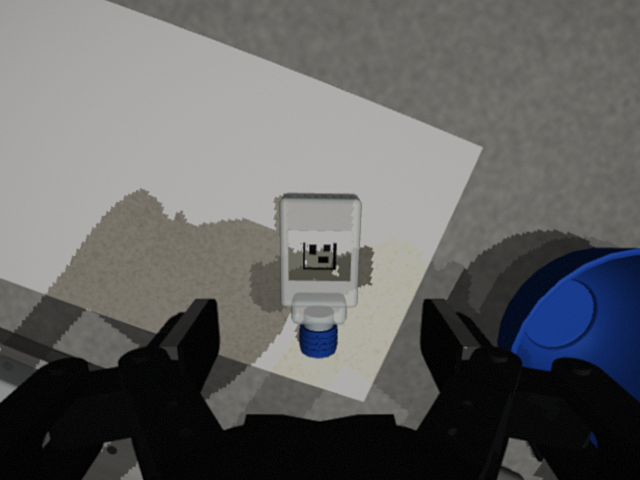

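step_arm --pt "0 0 -25 0 0.001 0 70" --pt "0 0 -50 0 0.001 0 70" --pt "0 0 -70 0 0.001 0 70" --pt "0 0 -85 0 0.001 0 70" --pt "0 0 -93.5 0 0.001 0 70" --pt "0 0 -93.5 0 0.001 0 70" --pt "0 0 -93.5 0 0.001 0 70" --pt "0 0 -93.5 0 0.001 0 70"

```text
clock: 55.35
eef_pos: [652.3, -216.2, 9.5]
tcp_rot: [0.446, 1.569, -0.717]
contact_force: [0.6, -0.0, -0.8]
opening: 0.822
```

step_arm --pt "0 0 0 0 0 0 60" --pt "0 0 0 0 0 0 50" --pt "0 0 0 0 0 0 44" --pt "0 0 0 0 0 0 40" --pt "0 0 0 0 0 0 40" --pt "0 0 0 0 0 0 40" --pt "0 0 0 0 0 0 40" --pt "0 0 0 0 0 0 40" --force 25

```text
clock: 56.35
eef_pos: [652.5, -216.3, 9.8]
tcp_rot: [0.544, 1.569, -0.619]
contact_force: [-0.4, -0.1, 5.5]
opening: 0.534
```

```bash
python3 -c "
from h import *
plan([455,-137.5,65],0.008,1)"
```

```text
clock 56.35 pos [ 652.5 -216.3    9.8] q [-0.32  0.69  1.62 -0.    0.82  0.84] op 0.534 F [-0.4 -0.1  5.5]
toolx [ 0.0015 -0.0011 -1.    ] z [ 0.3964 -0.9181  0.0016]
shift [-197.5   78.8   55.2] rot [ 0.0014  0.0013 -0.3996]
```

step_arm --pt "0 0 12 0 0 0 40" --pt "0 0 35 0 0 0 40" --pt "-15 6 55 0 0 -0.05 40" --pt "-55 22 55 0 0 -0.13 40" --pt "-95 38 55 0 0 -0.22 40" --pt "-135 54 55 0.001 0.001 -0.3 40" --pt "-170 68 55 0.001 0.001 -0.38 40" --pt "-197 79 55 0.001 0.001 -0.4 40"

```text
clock: 57.35
eef_pos: [454.5, -136.9, 66.2]
tcp_rot: [1.017, 1.569, -0.547]
contact_force: [-0.4, 0.1, -1.6]
opening: 0.531
```

```bash
python3 -c "
from h import *
plan([455,-137.5,10.6],0.008,1)"
```

```text
clock 57.35 pos [ 454.5 -136.9   66.2] q [-0.3   0.36  2.08 -0.    0.7   1.27] op 0.531 F [-0.4  0.1 -1.6]
toolx [ 1.3e-03 -8.0e-04 -1.0e+00] z [ 6.1e-03 -1.0e+00  8.0e-04]
shift [  0.5  -0.6 -55.6] rot [0.0008 0.0013 0.0019]
```

step_arm --pt "0.5 -0.5 -10 0.001 0.001 0.002 40" --pt "0.5 -0.5 -22 0.001 0.001 0.002 40" --pt "0.5 -0.5 -35 0.001 0.001 0.002 40" --pt "0.5 -0.5 -44 0.001 0.001 0.002 40" --pt "0.5 -0.5 -50 0.001 0.001 0.002 40" --pt "0.5 -0.5 -55 0.001 0.001 0.002 40" --pt "0.5 -0.5 -55.5 0.001 0.001 0.002 40" --pt "0.5 -0.5 -55.5 0.001 0.001 0.002 40"

```text
clock: 58.35
eef_pos: [455.1, -137.4, 10.7]
tcp_rot: [1.854, 1.57, 0.292]
contact_force: [0.2, 0.5, -0.3]
opening: 0.529
```

step_arm --pt "0 0 -0.5 0 0 0 40" --pt "0 0 -0.5 0 0 0 40" --pt "0 0 -0.5 0 0 0 50" --pt "0 0 -0.5 0 0 0 56" --pt "0 0 -0.5 0 0 0 56" --pt "0 0 -0.5 0 0 0 56" --pt "0 0 -0.5 0 0 0 56" --pt "0 0 -0.5 0 0 0 56"

```text
clock: 59.35
eef_pos: [455.1, -137.4, 10.2]
tcp_rot: [1.838, 1.57, 0.276]
contact_force: [-0.2, -0.1, -0.6]
opening: 0.658
```

step_arm --pt "0 0 15 0 0 0 56" --pt "0 0 35 0 0 0 56" --pt "0 0 70 0 0 0 75" --pt "0 0 110 0 0 0 75" --pt "0 20 160 0 0 0 75" --pt "0 60 210 0 0 0 75" --pt "0 100 260 0 0 0 75" --pt "0 120 290 0 0 0 75"

```text
clock: 60.35
eef_pos: [455.1, -15.9, 303.7]
tcp_rot: [1.62, 1.567, 0.058]
contact_force: [1.4, -0.3, 0.1]
opening: 0.876
```

```bash
python3 fl.py t21; python3 -c "
from h import *
im,d,T,s=grab('wrist','w21')
plan([455,-15,300],0,1)
P=cloud('wrist',d,T)
for y in (107.3,25.6,-56.3,-137.4):
    u,v=proj('wrist',[[440,y,28]],T)[0].astype(int); u2,v2=proj('wrist',[[483,y,28]],T)[0].astype(int)
    print(y,P[v,u].round(1),P[v2,u2].round(1))
"
```

```text
scene caps [[np.float64(391.0), np.float64(106.0)], [np.float64(393.0), np.float64(24.0)], [np.float64(392.0), np.float64(-58.0)], [np.float64(392.0), np.float64(-138.0)]]
scene codes []
side caps [[np.float64(395.0), np.float64(105.0)], [np.float64(397.0), np.float64(24.0)], [np.float64(396.0), np.float64(-56.0)], [np.float64(397.0), np.float64(-138.0)]]
side codes []
clock 60.5 pos [455.7 -16.6 302.6] q [-0.04  0.01  1.89  0.    1.23  1.52] op 0.878 F [ 0.4 -0.3 -0.9]
toolx [ 5.e-03 -1.e-04 -1.e+00] z [ 1.000e-02 -9.999e-01  1.000e-04]
shift [-0.7  1.6 -2.6] rot [ 0.0001  0.005  -0.01  ]
107.3 [440.9 108.5  27. ] [483.8 108.4  26.4]
25.6 [440.7  26.1  27.3] [483.4  26.6  28. ]
-56.3 [440.4 -55.8  26.8] [483.4 -55.3  28.2]
-137.4 [ 440.2 -137.6   25.7] [ 483.6 -136.9   27.5]
```

View pics/w21.png

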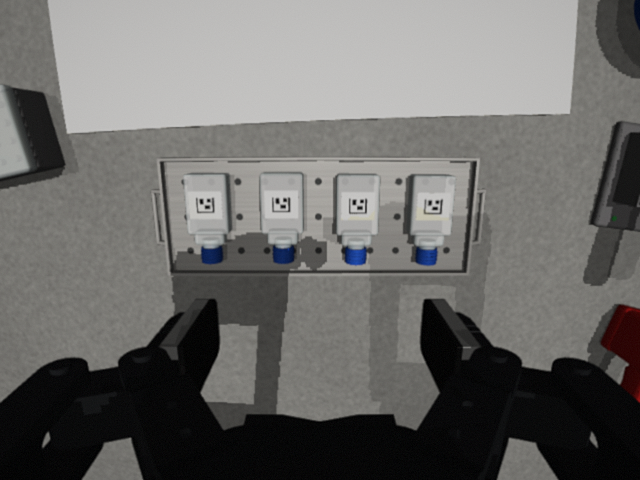

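View pics/side_t21.png

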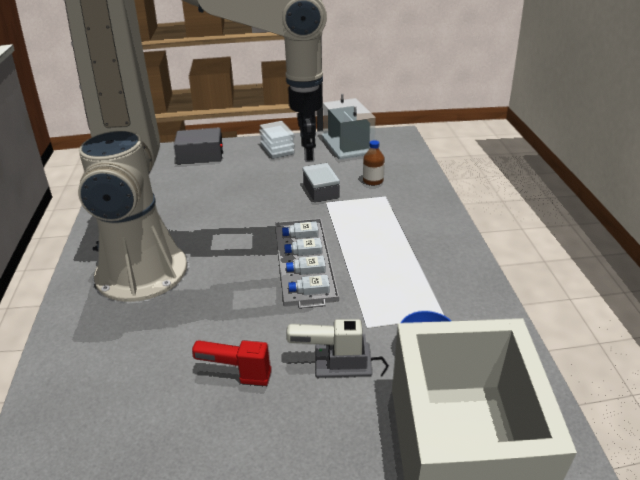

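View pics/scene_t21.png

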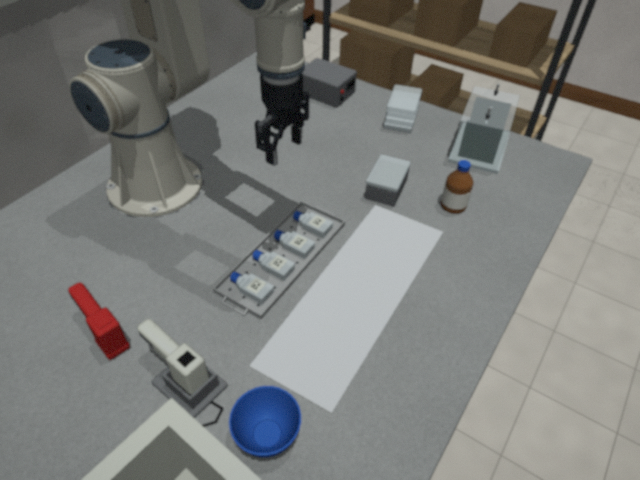

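```bash
python3 -c "
from rig import order
print(order.sign_off())"
```

```text
the job is handed in; nothing more can be done
None
```

All four flasks were on the pad. I scanned them from left to right, put the scanner back in its cradle, laid the flasks in the tray and handed the job in. The clock read about 60 s, against the 210 s limit.

- **Scanning:** I held the scanner level about 10 cm above each label for about 3 s, within roughly 2 mm of the label centre by camera. It gives no signal, so the reads themselves could not be confirmed.
- **Scanner return:** Measured from above, it sits within about 1 mm of its starting pose and at the same height, so its nose is fully down.
- **Loading:** I gripped each flask at 25 N. The last pictures show all four flat in the tray, with labels up and caps towards the robot. Each centre is within about 2 mm of its planned place, and the tops are level at 26–28 mm.
- **Knocked flask:** Flask 1 was pushed a few centimetres aside after it had been scanned. I measured it again before picking it up.
- **Other things:** The tip box, bottle, basin and red scanner look unmoved in the final pictures.
- **Checks that disagreed:** My by-eye tray corners differed between cameras by up to about 12 mm along y, and an automatic hole search in the wrist image was unusable. I used the tray's hole pattern instead, where the scene and side cameras agreed within 1 mm.

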